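Clear and stock the plant bench

TASK

Shut the drip-feed stopcock fully, then use the wooden scraper block to push the bark chips off the raised plant board, so that they all end up in the drip tray below, and put the scraper back on the middle of its cork mat. Then stand every little plant pot upright on the narrow board with its foot wholly on the wood, and only then turn the stopcock fully open again. Leave the candle holder and the brass mister where they are; if something gets knocked out of place meanwhile, put it right.

Things in the scene. Friction and masses are not known exactly. Their poses are not given: they have to be found in the camera images.
- bench: plant bench, fixed: a dark wooden board 76 mm wide (its x) and 340 mm long (its y), its flat top 70 mm above the table, on two feet in a shallow steel drip tray 190 x 440 mm with a rim 14 mm high. The origin is under its centre, on the table: the middle of the board's top is 70 mm above it
- valve (a joint): the stopcock's lever, on an upright axis: 0 rad = fully open (lever in line with the pipe), 1.57 rad = fully shut (across the pipe); growing = counterclockwise seen from above. It stays where it is left and needs about 2 N at the grip point
- valve_hinge (a point): the point on the lever's axis at the lever's mid height, 99 mm above the table. The lever is a steel bar 14 mm wide and 18 mm high, reaching 90 mm out from the axis, with 30 mm of free air between it and the copper pipe below
- valve_grip (a point): the point on the lever 65 mm out from the axis, at its mid height: a good place to pinch or push it; it turns with the lever
- scraper: wooden scraper block standing on the cork mat: base 36 (its x) x 96 (its y) x 30 mm high with a rubber foot, and on it a grip ridge 22 (x) x 70 (y) mm, reaching up to 64 mm. Origin at the centre of its underside
- mat: thin cork mat 130 x 140 mm, 4 mm thick, fixed; the scraper's home. Origin at the centre of its underside
- pot0: small white plant pot: round foot 48 mm across, straight round band 58 mm across from 42 to 66 mm above its foot (grip there), a small stiff plant on top up to 86 mm. About 0.2 kg. Origin at the centre of its foot, z up the pot. Absent in some starts
- pot1: small white plant pot: round foot 48 mm across, straight round band 58 mm across from 42 to 66 mm above its foot (grip there), a small stiff plant on top up to 86 mm. About 0.2 kg. Origin at the centre of its foot, z up the pot. Absent in some starts
- pot2: small white plant pot: round foot 48 mm across, straight round band 58 mm across from 42 to 66 mm above its foot (grip there), a small stiff plant on top up to 86 mm. About 0.2 kg. Origin at the centre of its foot, z up the pot. Absent in some starts
- pot3: small white plant pot: round foot 48 mm across, straight round band 58 mm across from 42 to 66 mm above its foot (grip there), a small stiff plant on top up to 86 mm. About 0.2 kg. Origin at the centre of its foot, z up the pot. Absent in some starts
- chip0: bark chip, 24 x 18 x 9 mm, lying on the board at the start. Origin at the centre of its underside. Absent in some starts
- chip1: bark chip, 24 x 18 x 9 mm, lying on the board at the start. Origin at the centre of its underside. Absent in some starts
- chip2: bark chip, 24 x 18 x 9 mm, lying on the board at the start. Origin at the centre of its underside. Absent in some starts
- chip3: bark chip, 24 x 18 x 9 mm, lying on the board at the start. Origin at the centre of its underside. Absent in some starts
- chip4: bark chip, 24 x 18 x 9 mm, lying on the board at the start. Origin at the centre of its underside. Absent in some starts
- votive: thick amber glass candle holder, a cylinder 72 mm across and 50 mm tall, standing in the row with the pots (no plant, no foot); loose, not part of the job, to be left alone. Origin at the centre of its underside
- mister: brass plant mister bottle, 68 mm across, 130 mm tall; loose, not part of the job, to be left alone. Origin at the centre of its underside

How it is judged:
By the outcome, as a careful person would: the job done as asked, in the order asked, and still so for the second after the job is handed in, with the robot touching nothing.
Of pot0, pot1, pot2, pot3 only 2 to 4 are there at a start; the rules pass over those that are not, and their reading is None.
Of chip0, chip1, chip2, chip3, chip4 only 3 to 5 are there at a start; the rules pass over those that are not, and their reading is None.
At some moment in a run one of chip0, chip1, chip2, chip3, chip4, scraper may be knocked a few centimetres aside while the robot is not near it.
It also fails if it takes over 210 s, if anything falls off the work surface, if the arm or the gripper's body presses on something with over 40 N, if the wrist force passes 120 N, or if a joint passes its speed limit or range.

ROBOT

A 6-joint arm with a two-finger parallel gripper is mounted at the origin on the work surface. World frame = base frame: x ahead of the robot, y to its left, z up, the work surface at z = 0. Lengths are in m, angles in rad, forces in N, time in s.
With the tool pointing down it reaches from about 0.375 to 0.9 m from the base axis. Payload 3.1 kg.
Tool frame: the origin (TCP) lies at the very end of the fingers, on their centre line; the grasp point (between the pads) lies 19 mm behind it (manip.grasp_offset is the distance from the TCP to the grasp point, in m); y points along the fingers, z is the direction in which the jaws open and shut, and the axes are right-handed (so a half turn about y gives the same grasp; the last joint's range is limited). The gripper opens to 85 mm and grips with 20 to 120 N. Pads are 22 mm wide; open, the fingers measure 114 mm over their backs; the gripper's body (76 mm by 85 mm) begins 54 mm behind the grasp point. The pads swing forward as they close: fully open they stand 13 mm farther back than shut.
Start: joints at [0.991, 0.527, 1.433, -0, 1.181, -0.178], TCP at [0.244, 0.575, 0.231] pointing down, gripper open.
Joint ranges: [-3.08, 3.08], [-0.75, 2.2], [0.22, 2.44], [-1.43, 4.57], [0, 2.65], [-2.85, 2.85]. Speed limits (rad/s): [2.79, 2.79, 3.14, 3.14, 3.14, 3.14].

INTERFACE

Orientations are given as a unit quaternion [x, y, z, w].
In Python, from station import manip gives the robot as it stands.
- The arm moves only by the tool apply_moves, never from a script. Its argument "motion" is a list of rows, each a list of 5 numbers: the finger opening in mm, from 0 to 85.4, then the shift along the tool's x, y, z in units of 30 mm (1.0 is 30 mm), then the turn about the tool's y in units of 10 degrees (1.0 is 10 degrees). In form: [[fingers, x, y, z, twist], ...]. A call has 1 to 12 rows; each row is the pose to reach, as a shift and turn from the pose commanded when the call began, along the tool's axes at that moment; what a row does not reach only later rows make up. A row lasts 1/8 s, in which the tool goes at most 62.5 mm and 10.7 degrees, less where a joint would pass 70% of its speed; a pose out of reach is approached as far as the arm can. A call with a gripper value outside its range is refused whole. The fingers move at their own pace and stop on an object; "squeeze" is the grip in N (left out, the last holds). Time passes only in rows, so rows that repeat a pose let the fingers close. It gives the time, the measured TCP pose, the force and the opening at its end, in the units of the state.
- manip.sense(): the state, without advancing time (a new reading comes with each control period).
- manip.snapshot(name): name is "scene" or "top"; returns the picture (480x640x3 uint8, red, green, blue); there is no depth.
- manip.get_calibration(name): a dict with "intrinsics" (3x3 intrinsics, pixels), "dist_coeffs" ([k1, k2, p1, p2, k3] as OpenCV has them; the pictures are not rectified), "extrinsics" (4x4, takes a point from camera to world coordinates). Camera axes: x right, y up, looking along -z (the intrinsics and any distortion apply to the point x, -y, -z); pixel columns grow to the right and rows downward; lengths in m; the calibration is good to about 2 mm. A picture is of the moment at which its call begins. get_calibration takes no time and is no camera call.
- manip.sign_off(): hands the job in, once; it reports no verdict.
The state is a dict: "t": time; "q": joint angles; "qd": joint speeds; "tau": joint torques, N m; "tcp_pos": TCP position; "tool_rot": TCP orientation; "force": force on the tool from outside, world axes, zero at the start; "ft_torque": the same for the moment, N m; "finger_gap": opening from 0.0 (shut) to 1.0 (fully open).
Only numpy, scipy, OpenCV 4.12 (cv2) and the standard library are available. Lean on these libraries where they do the work, as an engineer would, in place of code of your own. Each camera call takes 0.05 s, during which the arm holds its last target.

## Working session

There is one attempt and no reset: what is moved stays moved. The work goes in short steps, Python scripts to look and compute and a tool call to move; the robot and the scene stay as the last step left them, time stands still between calls to the robot, and variables do not carry over. Pictures are saved under pics/ and viewed, and the job is handed in when it is done.

Besides the shell and the picture viewer there is one more tool, called in YAML: its name, and indented under it one key for each argument. apply_moves: Moves the arm, as the interface text tells. Its arguments: {"type":"object","properties":{"motion":{"type":"array"},"squeeze":{"type":"number"}},"required":["motion"]}

```bash
ls; mkdir -p pics; python3 - <<'E'
from station import manip
import cv2, numpy as np
for n in ("scene","top"):
    im=manip.snapshot(n); cv2.imwrite(f"pics/{n}0.png",im[:,:,::-1])
    c=manip.get_calibration(n); print(n,c)
print(manip.sense())
E
```

```text
pics
scene {'intrinsics': array([[483.12136496,   0.        , 320.33687904],
       [  0.        , 483.12136496, 233.4962658 ],
       [  0.        ,   0.        ,   1.        ]]), 'dist_coeffs': array([-0.0545173,  0.       ,  0.       ,  0.       ,  0.       ]), 'extrinsics': array([[ 0.67211172, -0.51839146,  0.52871177,  1.21555076],
       [ 0.74041272,  0.47766615, -0.47288905, -0.57815543],
       [-0.00740607,  0.70929919,  0.70486865,  0.92124695],
       [ 0.        ,  0.        ,  0.        ,  1.        ]])}
top {'intrinsics': array([[506.04636036,   0.        , 318.45856283],
       [  0.        , 506.04636036, 228.57096476],
       [  0.        ,   0.        ,   1.        ]]), 'dist_coeffs': array([0.02241538, 0.        , 0.        , 0.        , 0.        ]), 'extrinsics': array([[ 0.00641496,  0.99555244, -0.09399031,  0.46287118],
       [-0.99946888,  0.00938641,  0.03120657,  0.01580402],
       [ 0.03195001,  0.0937402 ,  0.9950839 ,  1.0515792 ],
       [ 0.        ,  0.        ,  0.        ,  1.        ]])}
{'t': 0.1, 'q': array([ 9.90495884e-01,  5.28364904e-01,  1.43375737e+00,  5.94388558e-06,
        1.18144442e+00, -1.78490129e-01]), 'qd': array([-0.00031033, -0.00202328, -0.0035548 ,  0.00058612,  0.00171751,
       -0.00030168]), 'tau': array([-6.32122374e-05, -4.43307853e+01, -1.78586143e+01, -2.37459808e-04,
        3.91941634e-03,  1.04298556e-05]), 'tcp_pos': array([0.24403407, 0.57468734, 0.23044194]), 'tool_rot': array([ 0.69353136, -0.14136866,  0.14084808, -0.69223621]), 'force': array([-0.07930265,  0.70380599, -0.03662401]), 'ft_torque': array([-0.03955968, -0.00469599,  0.02380988]), 'finger_gap': 1.0016117888593827}
```

View pics/scene0.png

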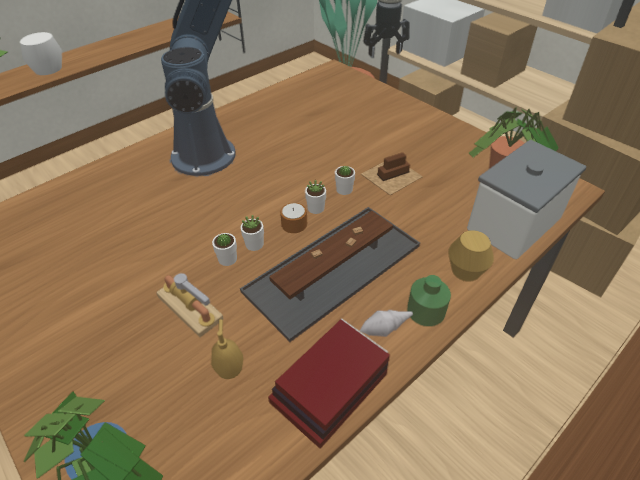

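View pics/top0.png

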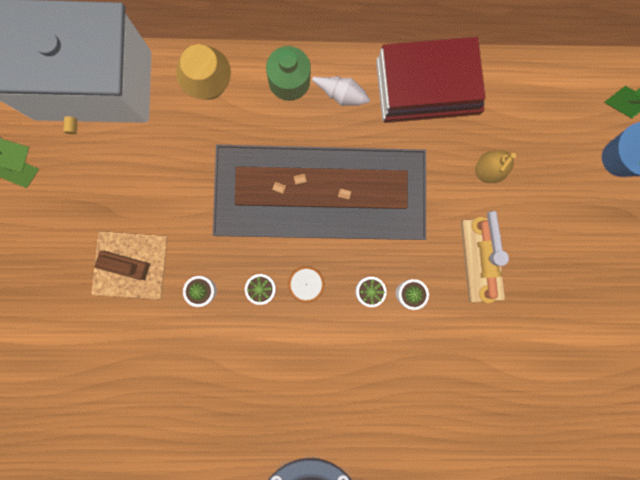

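```bash
cat > h.py <<'E'
from station import manip
import cv2, numpy as np
from scipy.spatial.transform import Rotation as R
C={n:manip.get_calibration(n) for n in("scene","top")}
def ray(n,u,v):
    c=C[n]; p=cv2.undistortPoints(np.array([[[u,v]]],float),c["intrinsics"],c["dist_coeffs"])[0,0]
    d=c["extrinsics"][:3,:3]@np.array([p[0],-p[1],-1]); return c["extrinsics"][:3,3],d
def pix(n,u,v,z):
    o,d=ray(n,u,v); return o+d*(z-o[2])/d[2]
def proj(n,P):
    c=C[n]; E=c["extrinsics"]; p=(np.atleast_2d(P)-E[:3,3])@E[:3,:3]
    p=p*[1,-1,-1]; return cv2.projectPoints(p,np.zeros(3),np.zeros(3),c["intrinsics"],c["dist_coeffs"])[0][:,0]
def tri(a,b):  # (n,u,v) x2
    (o1,d1),(o2,d2)=ray(*a),ray(*b)
    A=np.array([d1,-d2]).T; s=np.linalg.lstsq(A,o2-o1,rcond=None)[0]
    p,q=o1+d1*s[0],o2+d2*s[1]; return (p+q)/2,np.linalg.norm(p-q)
def crop(n,name,x0,y0,x1,y1,im=None):
    im=manip.snapshot(n) if im is None else im
    k=min(800/(x1-x0),600/(y1-y0))
    c=cv2.resize(im[y0:y1,x0:x1],None,fx=k,fy=k,interpolation=cv2.INTER_CUBIC)
    s=10 if (x1-x0)<=160 else 20
    for x in range((x0//s+1)*s,x1,s): cv2.line(c,(int((x-x0+.5)*k),0),(int((x-x0+.5)*k),5),(255,0,0),1); cv2.putText(c,str(x),(int((x-x0+.5)*k)-10,16),0,.35,(255,255,0),1)
    for y in range((y0//s+1)*s,y1,s): cv2.line(c,(0,int((y-y0+.5)*k)),(5,int((y-y0+.5)*k)),(255,0,0),1); cv2.putText(c,str(y),(7,int((y-y0+.5)*k)+4),0,.35,(255,255,0),1)
    cv2.imwrite(f"pics/{name}.png",c[:,:,::-1]); return im
def st():
    s=manip.sense(); Rm=R.from_quat(s["tool_rot"]).as_matrix()
    print("t %.2f tcp %s gap %.3f F %s jaw(z) ang %.1f q6 %.2f"%(s["t"],s["tcp_pos"].round(4),s["finger_gap"],s["force"].round(1),np.degrees(np.arctan2(Rm[1,2],Rm[0,2])),s["q"][5]))
    return s,Rm
def go(*targets,base=None,ang=None):
    """targets (x,y,z) TCP -> shift units from current"""
    s,Rm=st(); b=s["tcp_pos"] if base is None else np.array(base)
    if ang is not None: Rm=ori(ang)
    for t in targets: print(t,"->",(Rm.T@(np.array(t)-b)/.03).round(3))
def ori(a):
    a=np.radians(a); z=np.array([np.cos(a),np.sin(a),0]); y=np.array([0,0,-1.]); return np.array([np.cross(y,z),y,z]).T
E
cat >> /dev/null; python3 - <<'E'
from h import *
s,Rm=st(); print(Rm.round(3))
a=cv2.imread("pics/top0.png")[:,:,::-1]; b=cv2.imread("pics/scene0.png")[:,:,::-1]
crop("top","t1",205,130,435,250,a); crop("top","t2",450,200,530,310,a); crop("top","t3",85,225,235,315,a); crop("top","t4",235,260,440,320,a)
crop("scene","s1",140,260,250,390,b); crop("scene","s2",210,140,430,310,b)
E
```

```text
t 0.10 tcp [0.244  0.5747 0.2304] gap 1.002 F [-0.1  0.7 -0. ] jaw(z) ang 67.0 q6 -0.18
[[ 0.92  -0.001  0.391]
 [-0.391 -0.002  0.92 ]
 [-0.    -1.    -0.002]]
```

View pics/t1.png

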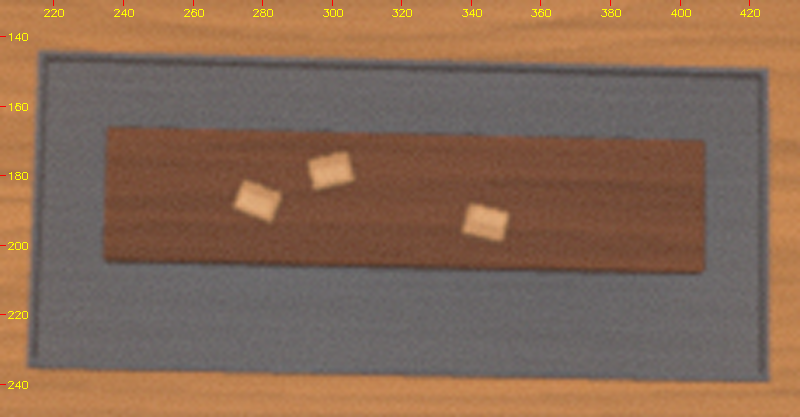

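View pics/t2.png

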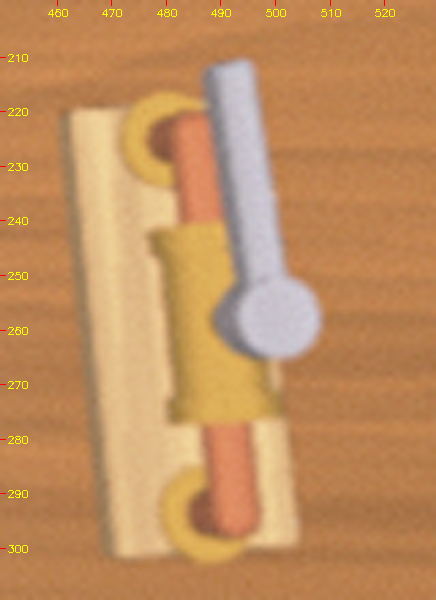

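View pics/t3.png

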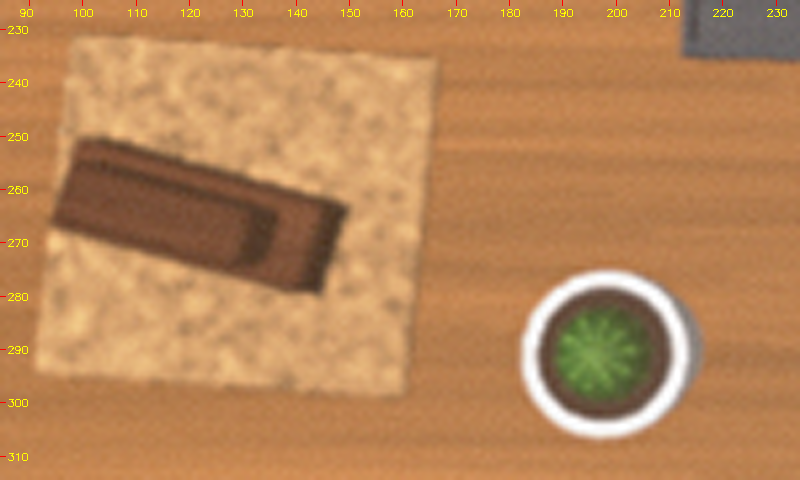

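View pics/t4.png

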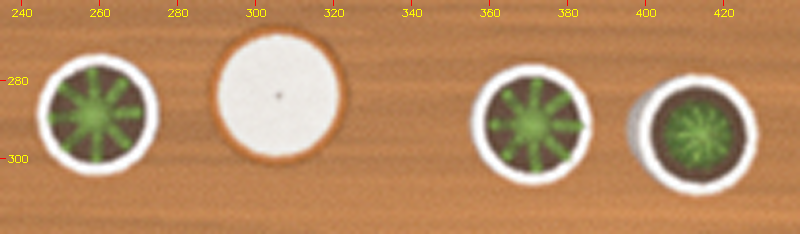

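View pics/s1.png

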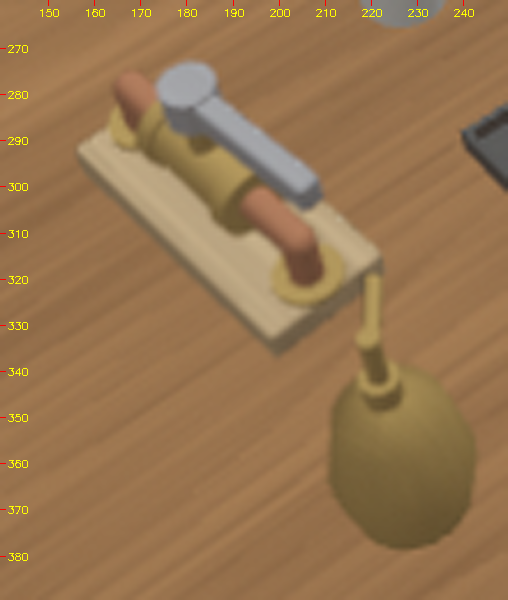

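View pics/s2.png

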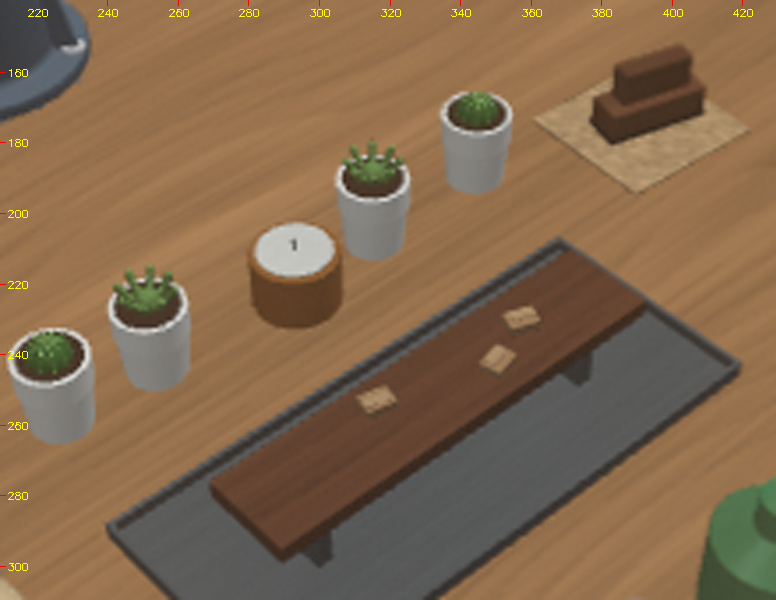

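```bash
python3 - <<'E'
from h import *
f=lambda u,v,z:print((u,v),pix("top",u,v,z)[:2].round(4))
print("board corners");[f(u,v,.07) for u,v in((235.5,166),(407,169.5),(407,207.5),(235,205))]
print("tray");[f(u,v,.014) for u,v in((216,145),(425,150),(425,239),(213,235.5))]
print("chips");[f(u,v,.079) for u,v in((278.5,187.5),(299.5,178.5),(344.5,193.5))]
print("pots");[f(u,v,.066) for u,v in((197.5,291),(259,288.5),(371,291),(413.5,293.5))]
print("votive");f(306,284.5,.05)
print("mat");[f(u,v,.004) for u,v in((98,232),(166.5,235.5),(160.5,298.5),(91.5,294))]
print("scraper base top corners");[f(u,v,.034) for u,v in((149.5,262.5),(145,279.5))]
print("ridge top");[f(u,v,.068) for u,v in((98.5,255),(95,267),(133,265.5),(129,275))]
print("hub");f(501,257.5,.110); print("lever end");[f(u,v,.108) for u,v in((488,212.5),(495.5,211),(492,211.5))]
print(tri(("top",501,257.5),("scene",180.5,279)))
print(tri(("top",492,211.5),("scene",207.5,298)))
print("baseplate"); [f(u,v,.01) for u,v in((463,220),(504,299),(471,301.5))]
E
```

```text
board corners
(235.5, 166) [0.6772 0.1485]
(407, 169.5) [ 0.6747 -0.1896]
(407, 207.5) [ 0.5988 -0.1889]
(235, 205) [0.6001 0.1478]
tray
(216, 145) [0.7331 0.1972]
(425, 150) [ 0.7289 -0.2398]
(425, 239) [ 0.5413 -0.2373]
(213, 235.5) [0.5446 0.1986]
chips
(278.5, 187.5) [0.6341 0.0634]
(299.5, 178.5) [0.6523 0.0229]
(344.5, 193.5) [ 0.6238 -0.065 ]
pots
(197.5, 291) [0.4336 0.2161]
(259, 288.5) [0.4389 0.0988]
(371, 291) [ 0.4353 -0.1179]
(413.5, 293.5) [ 0.431  -0.2007]
votive
(306, 284.5) [0.4468 0.0082]
mat
(98, 232) [0.5505 0.4333]
(166.5, 235.5) [0.5446 0.2951]
(160.5, 298.5) [0.4163 0.3026]
(91.5, 294) [0.425  0.4401]
scraper base top corners
(149.5, 262.5) [0.4883 0.3185]
(145, 279.5) [0.4547 0.3259]
ridge top
(98.5, 255) [0.5011 0.4048]
(95, 267) [0.4783 0.4102]
(133, 265.5) [0.4815 0.3392]
(129, 275) [0.4634 0.346 ]
hub
(501, 257.5) [ 0.5005 -0.3567]
lever end
(488, 212.5) [ 0.5856 -0.335 ]
(495.5, 211) [ 0.5886 -0.3494]
(492, 211.5) [ 0.5876 -0.3427]
(array([ 0.50160221, -0.35546549,  0.10888877]), np.float64(0.0037002750857423883))
(array([ 0.58807901, -0.34037238,  0.11073024]), np.float64(0.0030183559703505854))
baseplate
(463, 220) [ 0.5821 -0.3186]
(504, 299) [ 0.4192 -0.3999]
(471, 301.5) [ 0.4137 -0.3315]
```

```bash
python3 - <<'E'
from h import *
go((.4,.2,.23),(.565,-.3456,.23),(.565,-.3456,.13))
E
```

```text
t 0.10 tcp [0.244  0.5747 0.2304] gap 1.002 F [-0.1  0.7 -0. ] jaw(z) ang 67.0 q6 -0.18
(0.4, 0.2, 0.23) -> [ 9.669  0.03  -9.462]
(0.565, -0.3456, 0.23) -> [ 21.844   0.054 -24.049]
(0.565, -0.3456, 0.13) -> [ 21.845   3.387 -24.042]
```

apply_moves:
  motion:
    - [50, 2, 0, -2, 1]
    - [50, 21.84, 0, -24.05, 14.8]
    - [50, 21.84, 0, -24.05, 14.8]
    - [50, 21.84, 0, -24.05, 14.8]
    - [50, 21.84, 0, -24.05, 14.8]
    - [50, 21.84, 0, -24.05, 14.8]
    - [50, 21.84, 0, -24.05, 14.8]
    - [50, 21.84, 0, -24.05, 14.8]
    - [50, 21.84, 0, -24.05, 14.8]
    - [50, 21.84, 0, -24.05, 14.8]
    - [50, 21.84, 0, -24.05, 14.8]
    - [50, 21.84, 0, -24.05, 14.8]

```text
t: 1.6
tcp_pos: [0.4921, -0.1347, 0.2311]
tool_rot: [-0.174, 0.686, -0.685, 0.174]
force: [0.5, 0.1, 0.1]
finger_gap: 0.589
```

```bash
python3 - <<'E'
from h import *
go((.565,-.3456,.23),(.565,-.3456,.13))
E
```

```text
t 1.60 tcp [ 0.4921 -0.1347  0.2311] gap 0.589 F [0.5 0.1 0.1] jaw(z) ang -61.6 q6 0.59
(0.565, -0.3456, 0.23) -> [1.21  0.034 7.339]
(0.565, -0.3456, 0.13) -> [1.21  3.367 7.341]
```

apply_moves:
  motion:
    - [40, 1.21, 0, 7.34, 1.9]
    - [40, 1.21, 0, 7.34, 1.9]
    - [40, 1.21, 0, 7.34, 1.9]
    - [40, 1.21, 0, 7.34, 1.9]
    - [40, 1.21, 0, 7.34, 1.9]
    - [40, 1.21, 0, 7.34, 1.9]

```text
t: 2.35
tcp_pos: [0.5655, -0.342, 0.2305]
tool_rot: [-0.061, 0.705, -0.704, 0.06]
force: [0.7, 0.8, -0.3]
finger_gap: 0.472
```

```bash
python3 - <<'E'
from h import *
go((.565,-.3456,.13),(.565,-.3456,.083))
im=crop("top","v1",440,180,560,310)
E
```

```text
t 2.35 tcp [ 0.5655 -0.342   0.2305] gap 0.472 F [ 0.7  0.8 -0.3] jaw(z) ang -80.2 q6 0.69
(0.565, -0.3456, 0.13) -> [0.033 3.349 0.123]
(0.565, -0.3456, 0.083) -> [0.03  4.916 0.126]
```

View pics/v1.png

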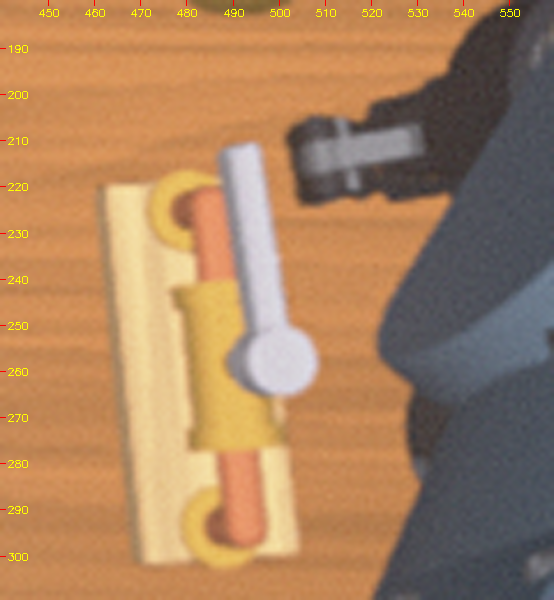

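apply_moves:
  motion:
    - [40, 0.0, 2, 0.12, 0.06]
    - [40, 0.0, 3.35, 0.12, 0.06]
    - [40, 0, 4.2, 0.12, 0.06]
    - [40, 0, 4.9, 0.12, 0.06]
    - [40, 0, 4.9, 0.12, 0.06]

```text
t: 3.02
tcp_pos: [0.5656, -0.3441, 0.0828]
tool_rot: [-0.058, 0.706, -0.703, 0.056]
force: [0.2, 0.2, -0.2]
finger_gap: 0.467
```

```bash
python3 - <<'E'
from h import *
go((.565,-.3456,.083))
im=crop("scene","v2",140,240,260,340)
im=crop("top","v3",440,180,560,310)
E
```

```text
t 3.02 tcp [ 0.5656 -0.3441  0.0828] gap 0.467 F [ 0.2  0.2 -0.2] jaw(z) ang -80.7 q6 0.69
(0.565, -0.3456, 0.083) -> [ 0.029 -0.006  0.047]
```

View pics/v2.png

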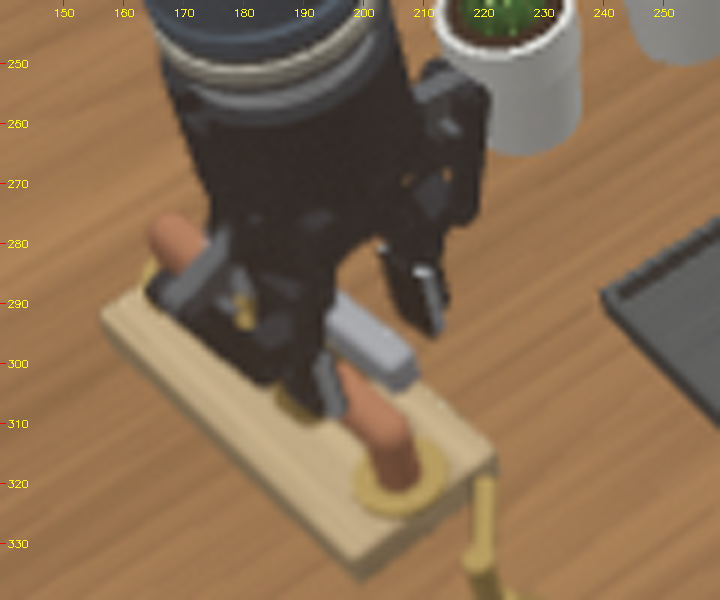

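View pics/v3.png

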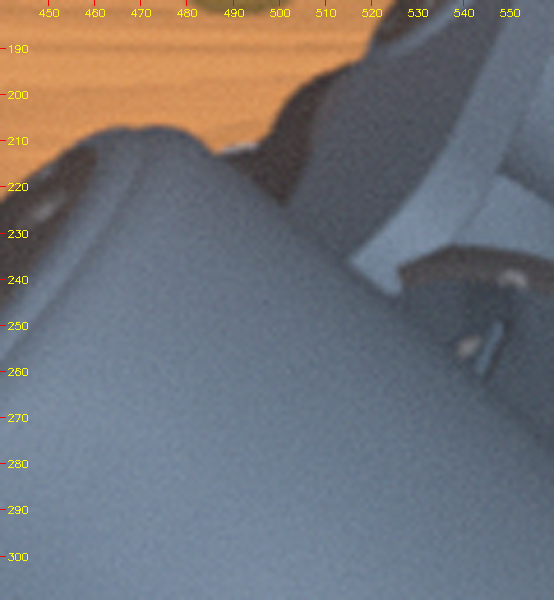

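apply_moves:
  motion:
    - [10, 0, 0, 0, 0]
    - [10, 0, 0, 0, 0]
    - [10, 0, 0, 0, 0]
    - [10, 0, 0, 0, 0]
  squeeze: 20

```text
t: 3.62
tcp_pos: [0.5676, -0.3462, 0.0858]
tool_rot: [-0.056, 0.705, -0.705, 0.057]
force: [0.6, 3.9, 5.8]
finger_gap: 0.168
```

```bash
python3 - <<'E'
from h import *
s,Rm=st()
H=np.array([.501,-.356]); p=s["tcp_pos"][:2]; r=p-H; print(np.linalg.norm(r),np.degrees(np.arctan2(r[1],r[0])))
for k in range(1,11):
    a=np.radians(9*k); M=np.array([[np.cos(a),-np.sin(a)],[np.sin(a),np.cos(a)]]); q=H+M@r
    d=Rm.T@np.array([*(q-p),0])/.03; print(k,d.round(2),-.9*k)
E
```

```text
t 3.62 tcp [ 0.5676 -0.3462  0.0858] gap 0.168 F [0.6 3.9 5.8] jaw(z) ang -80.9 q6 0.69
0.06728207606865079 8.4107779213739
1 [ 0.02 -0.   -0.35] -0.9
2 [ 0.1  -0.   -0.69] -1.8
3 [ 0.23 -0.   -1.02] -2.7
4 [ 0.41 -0.   -1.32] -3.6
5 [ 0.64 -0.   -1.59] -4.5
6 [ 0.9  -0.   -1.83] -5.4
7 [ 1.2  -0.   -2.01] -6.3
8 [ 1.52 -0.   -2.15] -7.2
9 [ 1.86 -0.   -2.24] -8.1
10 [ 2.21 -0.   -2.27] -9.0
```

apply_moves:
  motion:
    - [10, 0.02, 0, -0.35, -0.9]
    - [10, 0.1, 0, -0.69, -1.8]
    - [10, 0.23, 0, -1.02, -2.7]
    - [10, 0.41, 0, -1.32, -3.6]
    - [10, 0.64, 0, -1.59, -4.5]
    - [10, 0.9, 0, -1.83, -5.4]
    - [10, 1.2, 0, -2.01, -6.3]
    - [10, 1.52, 0, -2.15, -7.2]
    - [10, 1.86, 0, -2.24, -8.1]
    - [10, 2.05, 0, -2.27, -8.6]
    - [10, 2.05, 0, -2.27, -8.6]
    - [10, 2.05, 0, -2.27, -8.6]

```text
t: 5.12
tcp_pos: [0.4942, -0.2864, 0.0857]
tool_rot: [-0.521, 0.478, -0.475, 0.523]
force: [-1.9, 9.0, 12.5]
finger_gap: 0.158
```

```bash
python3 - <<'E'
from h import *
s,Rm=st()
im=crop("scene","v4",140,240,260,340)
E
```

```text
t 5.12 tcp [ 0.4942 -0.2864  0.0857] gap 0.158 F [-1.9  9.  12.5] jaw(z) ang 5.2 q6 -0.81
```

View pics/v4.png

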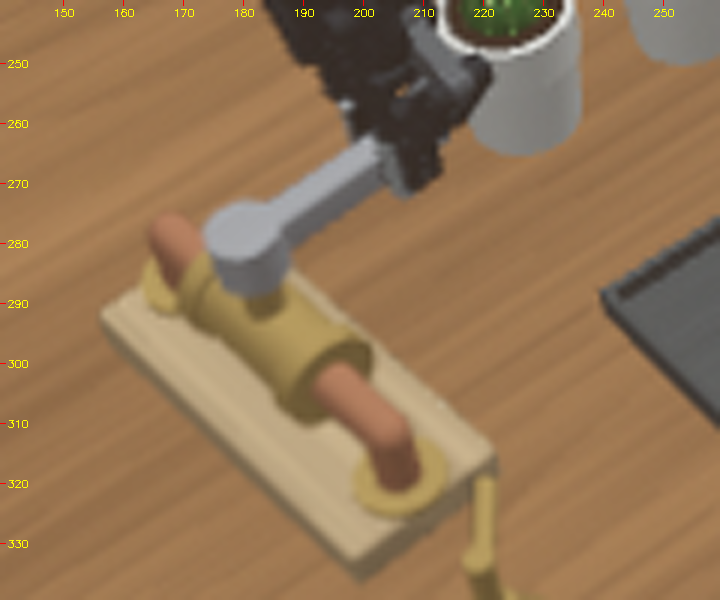

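apply_moves:
  motion:
    - [10, 0, 0, -0.2, -0.5]
    - [10, 0, 0, -0.25, -0.6]
    - [10, 0, 0, -0.25, -0.6]
    - [10, 0, 0, -0.25, -0.6]

```text
t: 5.68
tcp_pos: [0.4935, -0.2869, 0.0859]
tool_rot: [-0.54, 0.449, -0.454, 0.548]
force: [14.8, 15.5, 4.7]
finger_gap: 0.164
```

```bash
python3 - <<'E'
from h import *
s,Rm=st()
E
```

```text
t 5.67 tcp [ 0.4935 -0.2869  0.0859] gap 0.164 F [14.8 15.5  4.7] jaw(z) ang 10.6 q6 -0.92
```

apply_moves:
  motion:
    - [40, 0, 0, 0.2, 0.4]
    - [40, 0, 0, 0.2, 0.4]
    - [40, 0, 0, 0.2, 0.4]
    - [40, 0, -2, 0.2, 0.4]
    - [40, 0, -4, 0.2, 0.4]
    - [40, 0, -5, 0.2, 0.4]
    - [40, 0, -5, 0.2, 0.4]

```text
t: 6.55
tcp_pos: [0.4946, -0.2903, 0.2371]
tool_rot: [0.531, -0.465, 0.47, -0.53]
force: [0.9, 0.0, -0.1]
finger_gap: 0.472
```

```bash
python3 - <<'E'
from h import *
im=crop("top","v5",85,140,565,320)
im=crop("scene","v6",140,140,440,340)
print("scraper base top corners");
go((.4819,.3755,.235),(.4,.05,.235))
E
```

```text
scraper base top corners
t 6.65 tcp [ 0.4928 -0.2886  0.2337] gap 0.470 F [-0.5 -0.  -0.4] jaw(z) ang 7.2 q6 -0.85
(0.4819, 0.3755, 0.235) -> [-22.009  -0.028   2.412]
(0.4, 0.05, 0.235) -> [-11.586  -0.033  -1.656]
```

View pics/v5.png

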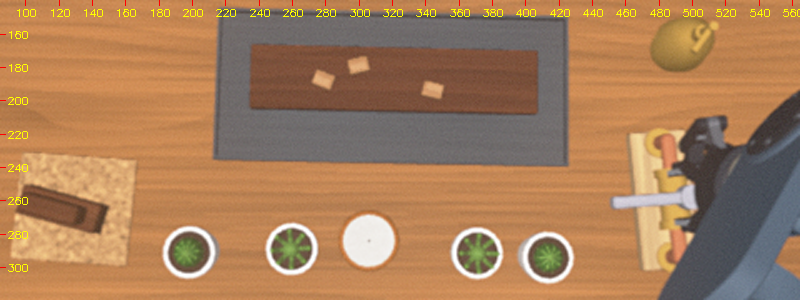

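View pics/v6.png

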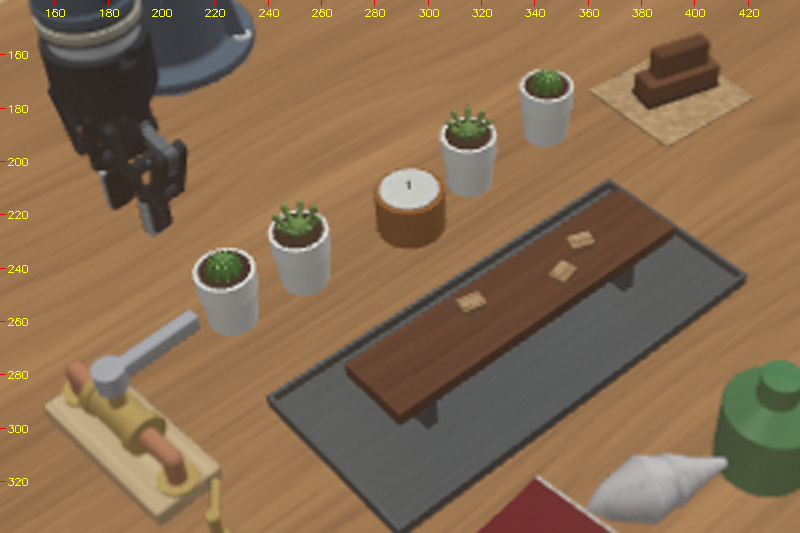

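```bash
python3 - <<'E'
from h import *
crop("top","c1",85,225,170,305); crop("scene","c2",355,140,430,200)
E
```

```text
(no output)
```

View pics/c1.png

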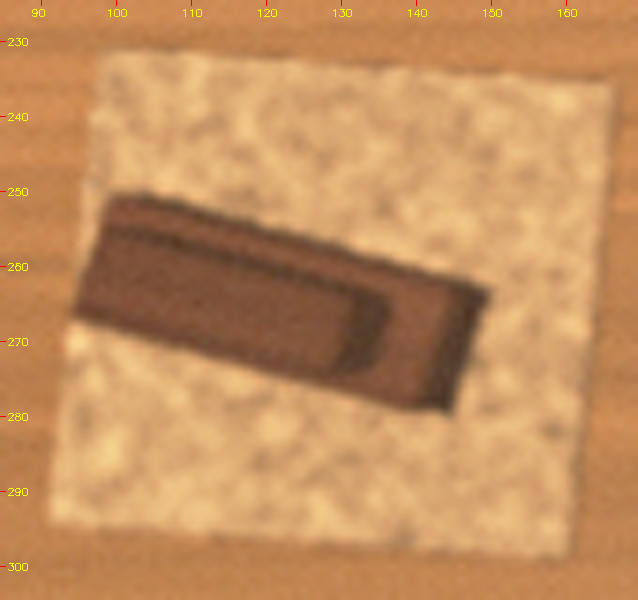

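View pics/c2.png

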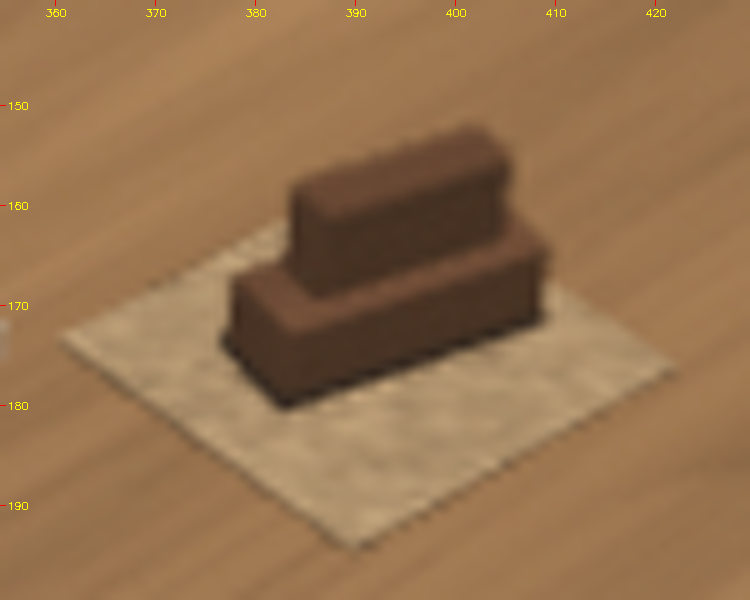

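apply_moves:
  motion:
    - [60, -22.0, 0, 2.4, 2.07]
    - [60, -22.0, 0, 2.4, 2.07]
    - [60, -22.0, 0, 2.4, 2.07]
    - [60, -22.0, 0, 2.4, 2.07]
    - [60, -22.0, 0, 2.4, 2.07]
    - [60, -22.0, 0, 2.4, 2.07]
    - [60, -22.0, 0, 2.4, 2.07]
    - [60, -22.0, 0, 2.4, 2.07]
    - [60, -22.0, 0, 2.4, 2.07]
    - [60, -22.0, 0, 2.4, 2.07]
    - [60, -22.0, 0, 2.4, 2.07]
    - [60, -22.0, 0, 2.4, 2.07]

```text
t: 8.25
tcp_pos: [0.4811, 0.3773, 0.2321]
tool_rot: [-0.44, 0.555, -0.554, 0.438]
force: [-0.2, -0.7, 0.1]
finger_gap: 0.704
```

```bash
cat >> h.py <<'E'
def fitbox(obs,x0,z0):
    """obs: list (cam,u,v,(lx,ly,lz)); fit x,y,theta (theta = angle of local x)"""
    from scipy.optimize import least_squares
    def f(p):
        c,s=np.cos(p[2]),np.sin(p[2]); r=[]
        for cam,u,v,(a,b,h) in obs:
            r+=list(proj(cam,[p[0]+c*a-s*b,p[1]+s*a+c*b,z0+h])[0]-[u,v])
        return np.array(r)
    o=least_squares(f,x0); print("fit",o.x.round(4),"deg",np.degrees(o.x[2]).round(1),"res px",o.fun.reshape(-1,2).round(1).tolist()); return o.x
E
python3 - <<'E'
from h import *
# local y long (+y = left in image), x = up in image
o=[("top",149.5,263,(.018,-.048,0)),("top",144.5,280,(-.018,-.048,0)),
("top",131,263.5,(.011,-.035,.064)),("top",128,274,(-.011,-.035,.064)),("top",98.5,255,(.011,.035,.064)),("top",95,267,(-.011,.035,.064)),
("scene",383.5,180.5,(.018,-.048,0)),("scene",377,174,(-.018,-.048,0)),("scene",408.5,171.5,(.018,.048,0)),
("scene",384,158,(-.011,-.035,.064)),("scene",387,162,(.011,-.035,.064)),("scene",405.5,156,(.011,.035,.064)),("scene",402.5,152.5,(-.011,.035,.064))]
fitbox(o,[.48,.375,-.23],.004)
fitbox(o[:6],[.48,.375,-.23],.004);fitbox(o[6:],[.48,.375,-.23],.004)
m=[("top",98,232,(.065,.07,0)),("top",166.5,235.5,(.065,-.07,0)),("top",160.5,298.5,(-.065,-.07,0)),("top",91.5,294,(-.065,.07,0)),
("scene",389.5,194.5,(.065,-.07,0)),("scene",361,173,(-.065,-.07,0)),("scene",422,176.5,(.065,.07,0))]
fitbox(m,[.48,.37,0],.004)
st()
E
```

```text
fit [ 0.4831  0.3774 -0.2461] deg -14.1 res px [[0.5, -0.4], [0.4, -0.2], [1.3, 0.0], [0.9, 0.7], [-2.1, -0.6], [-2.0, -1.5], [-0.9, 0.7], [-0.9, 0.7], [0.1, 0.4], [-1.4, -0.3], [-0.3, -0.5], [0.7, -1.1], [-0.6, -1.4]]
fit [ 0.4824  0.377  -0.242 ] deg -13.9 res px [[0.6, -0.2], [0.6, 0.0], [1.4, 0.3], [1.1, 1.0], [-1.9, -0.2], [-1.8, -1.0]]
fit [ 0.4848  0.3778 -0.252 ] deg -14.4 res px [[-0.5, 0.8], [-0.5, 0.8], [0.6, 0.6], [-0.9, -0.2], [0.2, -0.3], [1.2, -0.9], [-0.0, -1.2]]
fit [ 0.4845  0.3681 -0.0568] deg -3.3 res px [[-0.5, -1.4], [0.3, -0.4], [0.3, 0.4], [-0.9, 0.7], [-0.0, 0.2], [-1.4, 0.6], [-0.0, -0.5]]
t 8.25 tcp [0.4811 0.3773 0.2321] gap 0.704 F [-0.2 -0.7  0.1] jaw(z) ang -13.2 q6 0.71
```

```bash
python3 - <<'E'
from h import *
go((.483,.3773,.08),(.483,.3773,.042))
E
```

```text
t 8.25 tcp [0.4811 0.3773 0.2321] gap 0.704 F [-0.2 -0.7  0.1] jaw(z) ang -13.2 q6 0.71
(0.483, 0.3773, 0.08) -> [-0.023  5.068  0.075]
(0.483, 0.3773, 0.042) -> [-0.025  6.335  0.078]
```

apply_moves:
  motion:
    - [60, 0, 2, 0.07, 0.08]
    - [60, 0, 4, 0.07, 0.08]
    - [60, 0, 5, 0.07, 0.08]
    - [60, 0, 5.7, 0.07, 0.08]
    - [60, 0, 6.33, 0.07, 0.08]
    - [60, 0, 6.33, 0.07, 0.08]

```text
t: 9.0
tcp_pos: [0.4832, 0.373, 0.0425]
tool_rot: [-0.435, 0.559, -0.558, 0.432]
force: [0.4, 0.9, 0.2]
finger_gap: 0.701
```

```bash
python3 - <<'E'
from h import *
go((.483,.3773,.042))
E
```

```text
t 9.00 tcp [0.4832 0.373  0.0425] gap 0.701 F [0.4 0.9 0.2] jaw(z) ang -14.3 q6 0.73
(0.483, 0.3773, 0.042) -> [-0.136  0.016 -0.041]
```

apply_moves:
  motion:
    - [60, -0.13, 0, 0, 0]
    - [15, -0.13, 0, 0, 0]
    - [15, -0.13, 0, 0, 0]
    - [15, -0.13, 0, 0, 0]
    - [15, -0.13, 0, 0, 0]
    - [15, -0.13, 0, 0, 0]
    - [15, -0.13, 0, 0, 0]
  squeeze: 60

```text
t: 9.88
tcp_pos: [0.4856, 0.3787, 0.0453]
tool_rot: [0.434, -0.558, 0.558, -0.434]
force: [-2.3, 0.8, 5.8]
finger_gap: 0.244
```

```bash
python3 - <<'E'
from h import *
st()
E
```

```text
t 9.88 tcp [0.4856 0.3787 0.0453] gap 0.244 F [-2.3  0.8  5.8] jaw(z) ang -14.3 q6 0.73
```

apply_moves:
  motion:
    - [15, 0, -0.5, 0, 0]
    - [15, 0, -2, 0, 0]
    - [15, 0, -4, 0, 0]
    - [15, 0, -5, 0, 0]
    - [15, 0, -5, 0, 0]

```text
t: 10.5
tcp_pos: [0.4869, 0.3791, 0.1975]
tool_rot: [0.432, -0.558, 0.559, -0.436]
force: [0.1, 0.3, -2.5]
finger_gap: 0.247
```

```bash
python3 - <<'E'
from h import *
go((.59,.043,.19),(.59,.2,.19))
crop("scene","c3",210,100,450,300)
E
```

```text
t 10.50 tcp [0.4869 0.3791 0.1975] gap 0.247 F [ 0.1  0.3 -2.5] jaw(z) ang -14.3 q6 0.73
(0.59, 0.043, 0.19) -> [10.009  0.238  6.095]
(0.59, 0.2, 0.19) -> [4.937 0.253 4.803]
```

View pics/c3.png

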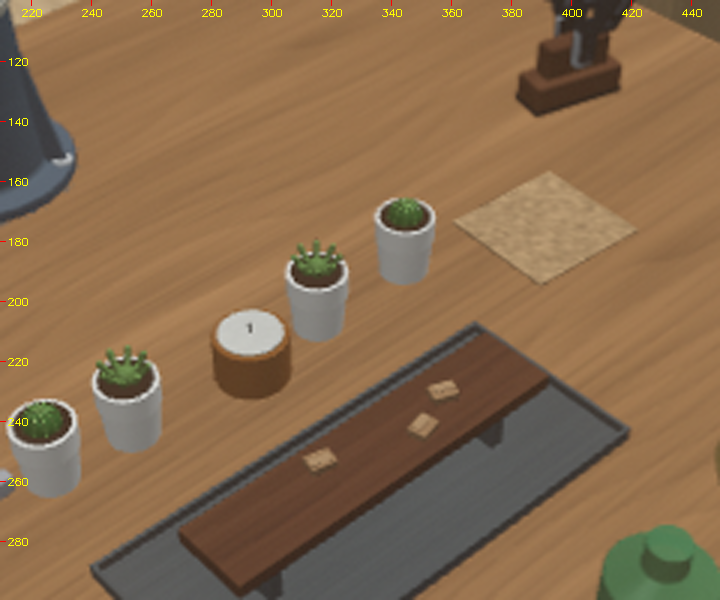

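apply_moves:
  motion:
    - [15, 1, 0, 0.6, -0.1]
    - [15, 5, 0.2, 3, -0.8]
    - [15, 10.0, 0.2, 6.1, -1.43]
    - [15, 10.0, 0.2, 6.1, -1.43]
    - [15, 10.0, 0.2, 6.1, -1.43]
    - [15, 10.0, 0.2, 6.1, -1.43]
    - [15, 10.0, 0.2, 6.1, -1.43]
    - [15, 10.0, 0.2, 6.1, -1.43]
    - [15, 10.0, 0.2, 6.1, -1.43]

```text
t: 11.68
tcp_pos: [0.5872, 0.044, 0.1873]
tool_rot: [0.501, -0.501, 0.499, -0.5]
force: [0.3, 0.1, -1.5]
finger_gap: 0.246
```

```bash
python3 - <<'E'
from h import *
go((.592,.043,.125),(.592,.043,.113))
crop("scene","c4",260,100,450,300);crop("top","c5",205,130,435,250)
E
```

```text
t 11.68 tcp [0.5872 0.044  0.1873] gap 0.246 F [ 0.3  0.1 -1.5] jaw(z) ang 0.1 q6 -0.12
(0.592, 0.043, 0.125) -> [0.034 2.075 0.167]
(0.592, 0.043, 0.113) -> [0.035 2.475 0.168]
```

View pics/c4.png

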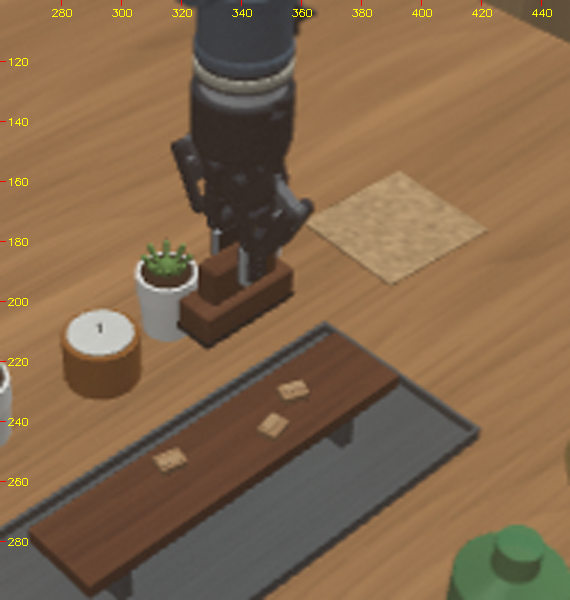

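apply_moves:
  motion:
    - [15, 0, 1, 0.17, 0]
    - [15, 0, 2, 0.17, 0]
    - [15, 0, 2.4, 0.17, 0]
    - [15, 0, 2.45, 0.17, 0]
    - [15, 0, 2.45, 0.17, 0]

```text
t: 12.4
tcp_pos: [0.5945, 0.0427, 0.1158]
tool_rot: [-0.5, 0.499, -0.5, 0.501]
force: [-0.4, 0.5, -1.9]
finger_gap: 0.249
```

```bash
python3 - <<'E'
from h import *
go((.592,.043,.113))
crop("scene","c6",260,100,450,300)
E
```

```text
t 12.40 tcp [0.5945 0.0427 0.1158] gap 0.249 F [-0.4  0.5 -1.9] jaw(z) ang 0.0 q6 -0.12
(0.592, 0.043, 0.113) -> [-0.011  0.095 -0.082]
```

View pics/c6.png

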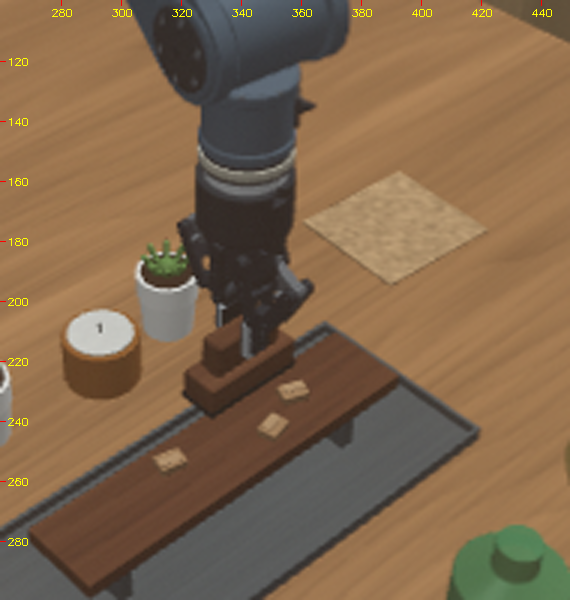

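apply_moves:
  motion:
    - [15, 0, 0.08, 0, 0]
    - [15, 0, 0.08, 0.13, 0]
    - [15, 0, 0.08, 0.26, 0]
    - [15, 0, 0.08, 0.39, 0]
    - [15, 0, 0.08, 0.52, 0]
    - [15, 0, 0.08, 0.65, 0]
    - [15, 0, 0.08, 0.78, 0]
    - [15, 0, 0.08, 0.91, 0]
    - [15, 0, 0.08, 1.04, 0]
    - [15, 0, 0.08, 1.17, 0]
    - [15, 0, 0.08, 1.3, 0]

```text
t: 13.82
tcp_pos: [0.6329, 0.0425, 0.1125]
tool_rot: [0.5, -0.5, 0.5, -0.5]
force: [-0.1, -1.0, -1.7]
finger_gap: 0.248
```

```bash
python3 - <<'E'
from h import *
go((.672,.043,.113))
crop("scene","c7",260,100,450,300)
E
```

```text
t 13.82 tcp [0.6329 0.0425 0.1125] gap 0.248 F [-0.1 -1.  -1.7] jaw(z) ang 0.0 q6 -0.11
(0.672, 0.043, 0.113) -> [-0.018 -0.018  1.303]
```

View pics/c7.png

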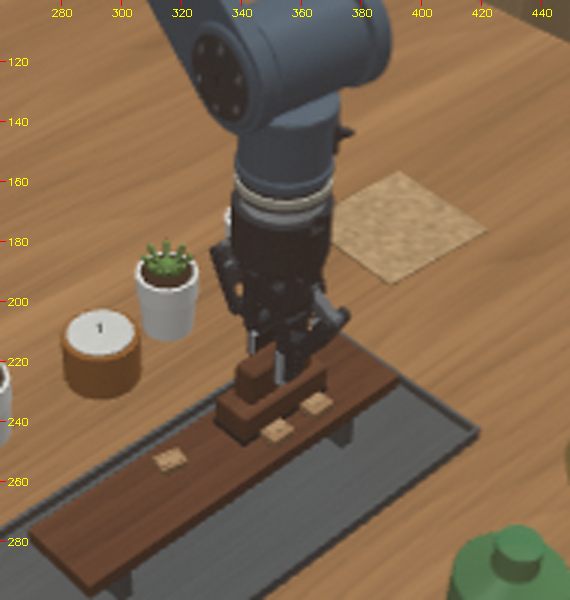

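Both left chips are being pushed ahead of the block (277,430 and 315,405 in crop). Continue slowly past the edge.

apply_moves:
  motion:
    - [15, 0, 0, 0.13, 0]
    - [15, 0, 0, 0.26, 0]
    - [15, 0, 0, 0.39, 0]
    - [15, 0, 0, 0.52, 0]
    - [15, 0, 0, 0.65, 0]
    - [15, 0, 0, 0.78, 0]
    - [15, 0, 0, 0.91, 0]
    - [15, 0, 0, 1.04, 0]
    - [15, 0, 0, 1.17, 0]
    - [15, 0, 0, 1.3, 0]
    - [15, 0, 0, 1.4, 0]
    - [15, 0, 0, 1.4, 0]

```text
t: 15.38
tcp_pos: [0.675, 0.0424, 0.1125]
tool_rot: [-0.5, 0.5, -0.5, 0.5]
force: [-0.2, 0.2, -2.1]
finger_gap: 0.243
```

```bash
python3 - <<'E'
from h import *
go((.672,.043,.113))
crop("scene","c8",260,150,450,300);crop("top","c9",205,130,435,250)
E
```

```text
t 15.38 tcp [0.675  0.0424 0.1125] gap 0.243 F [-0.2  0.2 -2.1] jaw(z) ang 0.0 q6 -0.10
(0.672, 0.043, 0.113) -> [-0.02  -0.017 -0.099]
```

View pics/c8.png

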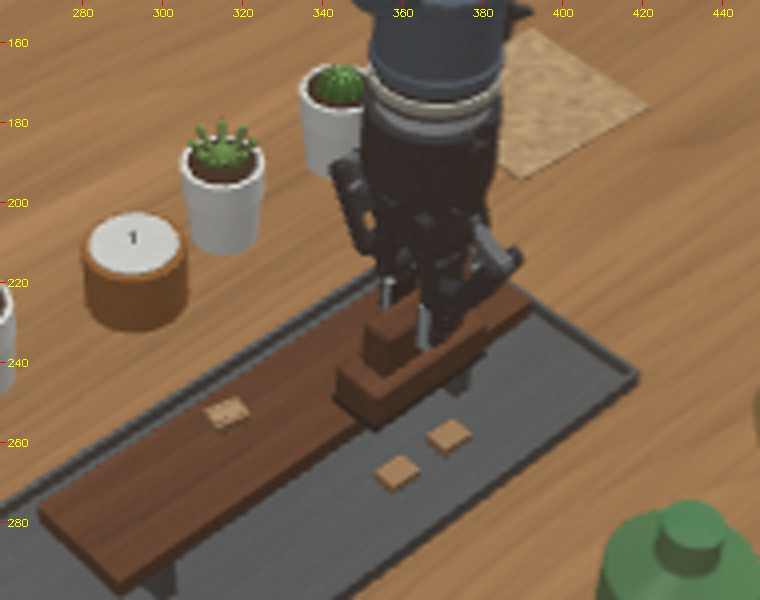

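View pics/c9.png

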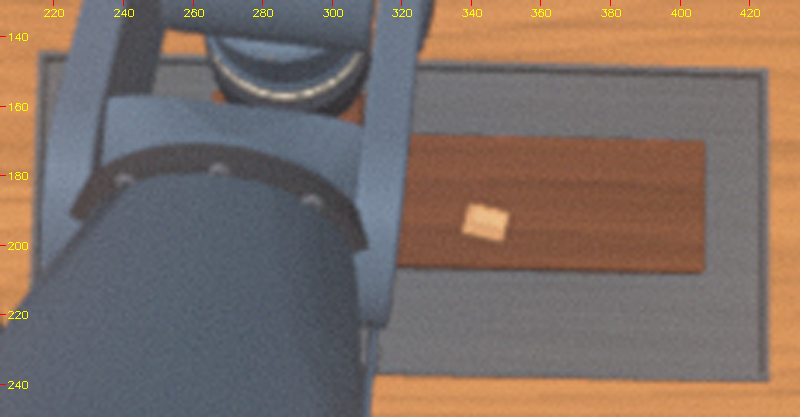

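apply_moves:
  motion:
    - [15, 0, -0.8, 0, 0]
    - [15, 0, -1.6, 0, 0]
    - [15, 1.2, -1.6, -1, 0]
    - [15, 2.4, -1.6, -2, 0]
    - [15, 3.58, -1.6, -2.9, 0]
    - [15, 3.58, -1.6, -2.9, 0]
    - [15, 3.58, -0.8, -2.9, 0]
    - [15, 3.58, -0.15, -2.9, 0]
    - [15, 3.58, 0, -2.9, 0]
    - [15, 3.58, 0, -2.9, 0]

```text
t: 16.73
tcp_pos: [0.5883, -0.0645, 0.1127]
tool_rot: [-0.5, 0.5, -0.5, 0.5]
force: [0.3, -0.8, -1.6]
finger_gap: 0.246
```

```bash
python3 - <<'E'
from h import *
go((.588,-.065,.113))
crop("scene","d1",210,150,450,310)
E
```

```text
t 16.73 tcp [ 0.5883 -0.0645  0.1127] gap 0.246 F [ 0.3 -0.8 -1.6] jaw(z) ang 0.0 q6 -0.30
(0.588, -0.065, 0.113) -> [ 0.016 -0.008 -0.011]
```

View pics/d1.png

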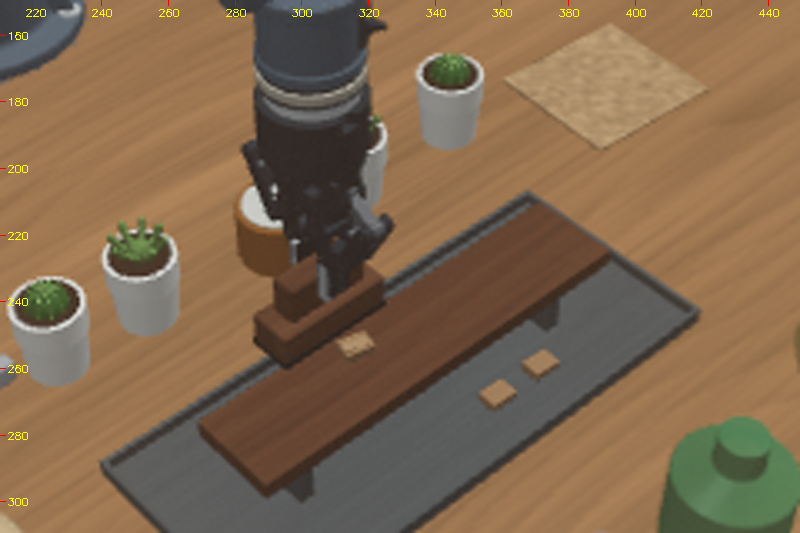

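apply_moves:
  motion:
    - [15, 0, 0, 0.13, 0]
    - [15, 0, 0, 0.26, 0]
    - [15, 0, 0, 0.39, 0]
    - [15, 0, 0, 0.52, 0]
    - [15, 0, 0, 0.65, 0]
    - [15, 0, 0, 0.78, 0]
    - [15, 0, 0, 0.91, 0]
    - [15, 0, 0, 1.04, 0]
    - [15, 0, 0, 1.17, 0]
    - [15, 0, 0, 1.3, 0]
    - [15, 0, 0, 1.43, 0]
    - [15, 0, 0, 1.56, 0]

```text
t: 18.27
tcp_pos: [0.6348, -0.0649, 0.1125]
tool_rot: [0.5, -0.5, 0.5, -0.5]
force: [0.3, -0.6, -1.4]
finger_gap: 0.244
```

apply_moves:
  motion:
    - [15, 0, 0, 0.13, 0]
    - [15, 0, 0, 0.26, 0]
    - [15, 0, 0, 0.39, 0]
    - [15, 0, 0, 0.52, 0]
    - [15, 0, 0, 0.65, 0]
    - [15, 0, 0, 0.78, 0]
    - [15, 0, 0, 0.91, 0]
    - [15, 0, 0, 1.04, 0]
    - [15, 0, 0, 1.17, 0]
    - [15, 0, 0, 1.3, 0]
    - [15, 0, 0, 1.34, 0]
    - [15, 0, -1, 1.34, 0]

```text
t: 19.77
tcp_pos: [0.6724, -0.0644, 0.1399]
tool_rot: [-0.501, 0.502, -0.498, 0.499]
force: [0.2, -0.2, -1.5]
finger_gap: 0.245
```

```bash
python3 - <<'E'
from h import *
go((.4845,.368,.2))
crop("scene","d2",210,150,450,310)
E
```

```text
t 19.77 tcp [ 0.6724 -0.0644  0.1399] gap 0.245 F [ 0.2 -0.2 -1.5] jaw(z) ang 0.0 q6 -0.26
(0.4845, 0.368, 0.2) -> [-14.417  -1.934  -6.277]
```

View pics/d2.png

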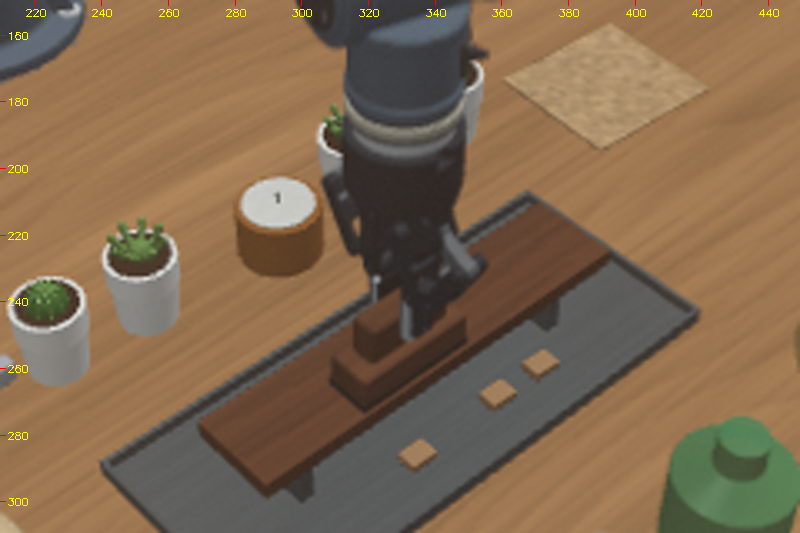

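```bash
python3 - <<'E'
from h import *
m=[("top",98,231.5,(.065,.07,0)),("top",166.5,235.5,(.065,-.07,0)),("top",160.5,298.5,(-.065,-.07,0)),("top",91.5,294,(-.065,.07,0)),
("scene",390.6,194.4,(.065,-.07,0)),("scene",360.9,173.7,(-.065,-.07,0)),("scene",422.4,176.4,(.065,.07,0)),("scene",391.8,157.2,(-.065,.07,0))]
fitbox(m,[.48,.37,0],.004);fitbox(m[:4],[.48,.37,0],.004);fitbox(m[4:],[.48,.37,0],.004)
E
```

```text
fit [ 0.4851  0.3682 -0.054 ] deg -3.1 res px [[-0.6, -1.1], [0.2, -0.8], [0.4, -0.0], [-0.8, 0.5], [-0.9, 0.4], [-1.2, 0.0], [-0.3, -0.4], [0.1, -0.6]]
fit [ 0.4844  0.3677 -0.0562] deg -3.2 res px [[-0.3, -0.8], [0.5, -0.4], [0.5, 0.4], [-0.6, 0.8]]
fit [ 0.4866  0.3691 -0.0471] deg -2.7 res px [[-0.1, 0.5], [-0.6, 0.2], [0.3, -0.4], [0.4, -0.5]]
```

apply_moves:
  motion:
    - [15, 0, -1, 0, 0]
    - [15, 0, -2, 0, 0]
    - [15, -2, -2, -0.8, 0]
    - [15, -4, -2, -1.6, 0.2]
    - [15, -8, -2, -3.4, 0.3]
    - [15, -14.4, -2, -6.27, 0.33]
    - [15, -14.4, -2, -6.27, 0.33]
    - [15, -14.4, -2, -6.27, 0.33]
    - [15, -14.4, -2, -6.27, 0.33]
    - [15, -14.4, -2, -6.27, 0.33]
    - [15, -14.4, -2, -6.27, 0.33]
    - [15, -14.4, -2, -6.27, 0.33]

```text
t: 21.32
tcp_pos: [0.4868, 0.3666, 0.2024]
tool_rot: [0.486, -0.514, 0.514, -0.485]
force: [1.0, -0.6, -3.3]
finger_gap: 0.241
```

```bash
python3 - <<'E'
from h import *
go((.4845,.368,.2),(.4845,.368,.0465))
crop("top","d3",85,205,205,305)
E
```

```text
t 21.32 tcp [0.4868 0.3666 0.2024] gap 0.241 F [ 1.  -0.6 -3.3] jaw(z) ang -3.3 q6 0.52
(0.4845, 0.368, 0.2) -> [-0.043  0.08  -0.078]
(0.4845, 0.368, 0.0465) -> [-0.046  5.196 -0.08 ]
```

View pics/d3.png

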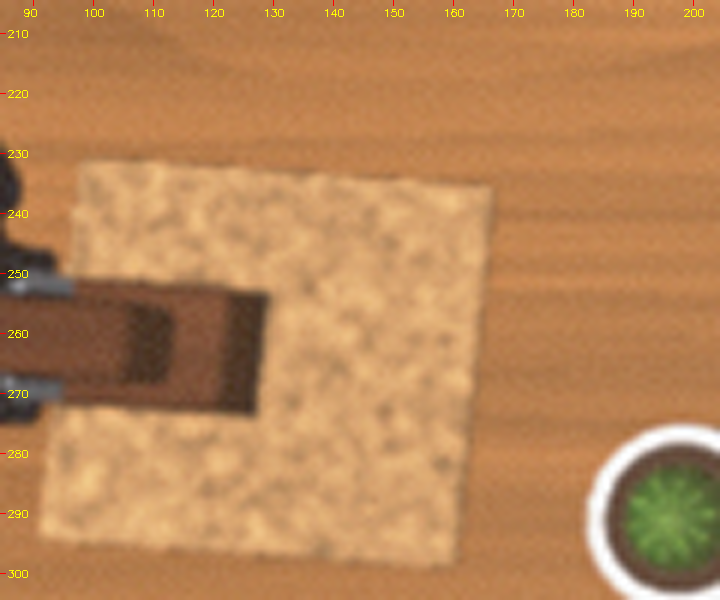

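```bash
python3 - <<'E'
from h import *
p=pix("top",128.2,263.5,.161); print(p, p[:2]+.048*np.array([np.sin(np.radians(3.3)),np.cos(np.radians(3.3))]))
p=pix("top",122.5,263,.191); print(p, p[:2]+.048*np.array([np.sin(np.radians(3.3)),np.cos(np.radians(3.3))]))
E
```

```text
[0.48316306 0.31693803 0.161     ] [0.48592613 0.36485844]
[0.48325667 0.3161911  0.191     ] [0.48601975 0.36411151]
```

apply_moves:
  motion:
    - [15, -0.04, 1, -0.06, 0]
    - [15, -0.04, 2, -0.06, 0]
    - [15, -0.04, 3, -0.06, 0]
    - [15, -0.04, 4, -0.06, 0]
    - [15, -0.04, 4.7, -0.06, 0]
    - [15, -0.04, 5, -0.06, 0]
    - [15, -0.04, 5, -0.06, 0]

```text
t: 22.25
tcp_pos: [0.4853, 0.3674, 0.0522]
tool_rot: [-0.485, 0.515, -0.514, 0.485]
force: [0.4, 0.0, -1.2]
finger_gap: 0.243
```

```bash
python3 - <<'E'
from h import *
go((.4845,.368,.0455))
crop("scene","d4",355,120,445,200)
E
```

```text
t 22.25 tcp [0.4853 0.3674 0.0522] gap 0.243 F [ 0.4  0.  -1.2] jaw(z) ang -3.4 q6 0.52
(0.4845, 0.368, 0.0455) -> [-0.017  0.223 -0.028]
```

View pics/d4.png

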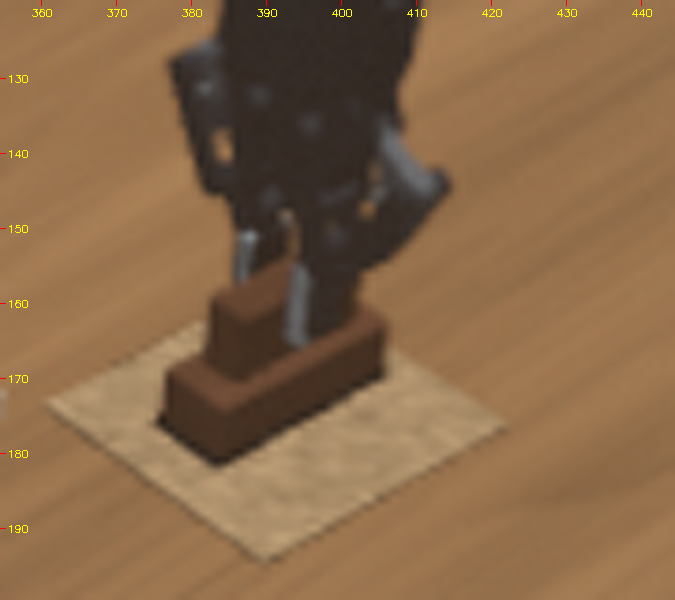

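apply_moves:
  motion:
    - [15, -0.1, 0.1, 0, 0]
    - [15, -0.1, 0.18, 0, 0]
    - [15, -0.1, 0.22, 0, 0]
    - [15, -0.1, 0.24, 0, 0]

```text
t: 22.8
tcp_pos: [0.4849, 0.3714, 0.0454]
tool_rot: [0.486, -0.514, 0.514, -0.485]
force: [-0.6, -0.9, 2.3]
finger_gap: 0.242
```

```bash
python3 - <<'E'
from h import *
st()
E
```

```text
t 22.80 tcp [0.4849 0.3714 0.0454] gap 0.242 F [-0.6 -0.9  2.3] jaw(z) ang -3.3 q6 0.53
```

Contact felt (+2.3 N); release and rise.

apply_moves:
  motion:
    - [50, 0, 0, 0, 0]
    - [50, 0, 0, 0, 0]
    - [50, 0, 0, 0, 0]
    - [60, 0, -1, 0, 0]
    - [60, 0, -2.5, 0, 0]
    - [60, 0, -4.5, 0, 0]
    - [60, 2, -5, -1, 0]
    - [60, 4, -5, -2, 0]
    - [60, 4, -5, -2, 0]

```text
t: 23.92
tcp_pos: [0.4146, 0.2523, 0.1955]
tool_rot: [-0.486, 0.515, -0.514, 0.484]
force: [0.4, 0.0, -0.1]
finger_gap: 0.705
```

```bash
python3 - <<'E'
from h import *
st()
crop("top","e1",85,225,170,305);crop("scene","e2",355,140,430,200);crop("top","e3",80,120,540,320)
E
```

```text
t 23.93 tcp [0.4146 0.2523 0.1955] gap 0.705 F [ 0.4  0.  -0.1] jaw(z) ang -3.4 q6 0.38
```

View pics/e1.png

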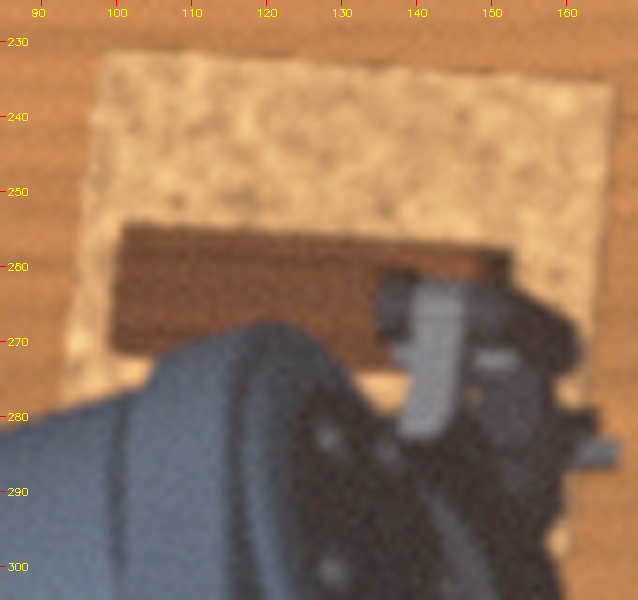

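View pics/e2.png

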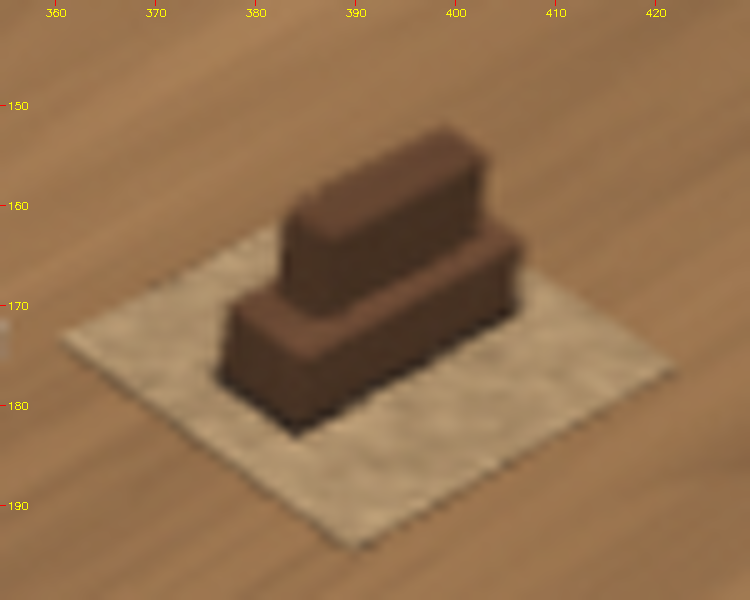

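View pics/e3.png

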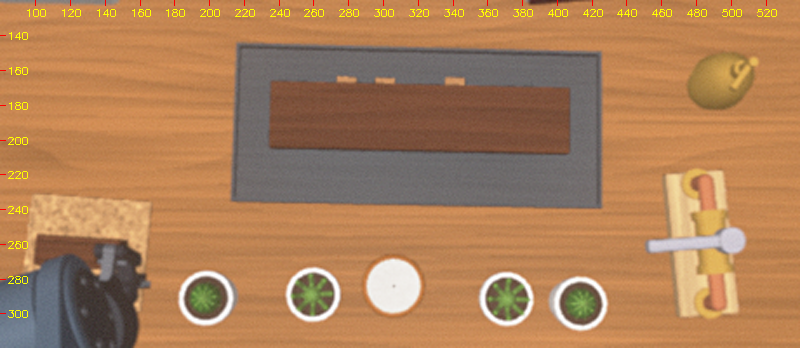

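```bash
python3 - <<'E'
from h import *
o=[("top",152.8,257.5,(.018,-.048,0)),
("scene",384,183,(.018,-.048,0)),("scene",376.3,177,(-.018,-.048,0)),("scene",406.5,171.5,(.018,.048,0)),
("scene",383.5,160.5,(-.011,-.035,.064)),("scene",387,163.5,(.011,-.035,.064)),("scene",403,155.5,(.011,.035,.064)),("scene",399,152.5,(-.011,.035,.064))]
fitbox(o,[.48,.375,-.05],.004);fitbox(o[1:],[.48,.375,-.05],.004)
go((.4336,.2161,.2),(.4336,.2161,.11),(.4336,.2161,.038))
E
```

```text
fit [ 0.4851  0.3702 -0.0764] deg -4.4 res px [[0.1, -0.1], [-0.1, 0.6], [-0.5, 0.7], [0.1, -0.0], [-1.3, -0.4], [0.4, 0.1], [1.3, -0.5], [0.1, -0.9]]
fit [ 0.4852  0.37   -0.0754] deg -4.3 res px [[-0.1, 0.6], [-0.5, 0.8], [0.1, -0.0], [-1.3, -0.3], [0.4, 0.2], [1.3, -0.5], [0.1, -0.9]]
t 24.07 tcp [0.4193 0.2553 0.1958] gap 0.699 F [-0.   0.6  0.6] jaw(z) ang -3.3 q6 0.38
(0.4336, 0.2161, 0.2) -> [ 1.275 -0.14   0.554]
(0.4336, 0.2161, 0.11) -> [1.279 2.86  0.548]
(0.4336, 0.2161, 0.038) -> [1.281 5.26  0.543]
```

```bash
python3 - <<'E'
from h import *
k=776/220
S=[(476,113),(373,185),(148.5,304),(50,358)]
T=[(197.5,291),(259,288.5),(371,291),(413.5,293.5)]
for s,t in zip(S,T):
    print(tri(("top",*t),("scene",s[0]/k+210-.5,s[1]/k+140-.5)))
E
```

```text
(array([0.43382002, 0.216291  , 0.06666924]), np.float64(0.0007560510624612564))
(array([0.43872166, 0.09933862, 0.05959925]), np.float64(7.26358709057558e-06))
(array([ 0.43584052, -0.11683679,  0.06885199]), np.float64(0.0015927338209749333))
(array([ 0.43148139, -0.19977384,  0.06724674]), np.float64(0.0015533656695781647))
```

apply_moves:
  motion:
    - [85, 1.27, 0, 0.55, -0.33]
    - [85, 1.27, 0, 0.55, -0.33]
    - [85, 1.27, 0, 0.55, -0.33]
    - [85, 1.27, 0.5, 0.55, -0.33]
    - [85, 1.27, 0.5, 0.55, -0.33]

```text
t: 24.7
tcp_pos: [0.4318, 0.2169, 0.1795]
tool_rot: [0.501, -0.5, 0.499, -0.5]
force: [0.1, -0.4, -0.1]
finger_gap: 0.996
```

```bash
python3 - <<'E'
from h import *
go((.4336,.2163,.11),(.4336,.2163,.032))
E
```

```text
t 24.70 tcp [0.4318 0.2169 0.1795] gap 0.996 F [ 0.1 -0.4 -0.1] jaw(z) ang 0.1 q6 0.23
(0.4336, 0.2163, 0.11) -> [0.02  2.315 0.067]
(0.4336, 0.2163, 0.032) -> [0.02  4.915 0.073]
```

apply_moves:
  motion:
    - [85, 0.02, 1, 0.06, 0]
    - [85, 0.02, 2.3, 0.06, 0]
    - [85, 0.02, 3.2, 0.06, 0]
    - [85, 0.02, 4.1, 0.06, 0]
    - [85, 0.02, 4.9, 0.06, 0]
    - [85, 0.02, 4.9, 0.06, 0]

```text
t: 25.45
tcp_pos: [0.4336, 0.2158, 0.0322]
tool_rot: [0.501, -0.5, 0.499, -0.499]
force: [0.3, 0.0, 0.9]
finger_gap: 0.995
```

```bash
python3 - <<'E'
from h import *
go((.4336,.2163,.032))
crop("scene","f1",300,120,400,210)
E
```

```text
t 25.45 tcp [0.4336 0.2158 0.0322] gap 0.995 F [0.3 0.  0.9] jaw(z) ang 0.0 q6 0.23
(0.4336, 0.2163, 0.032) -> [-0.015  0.007 -0.001]
```

View pics/f1.png

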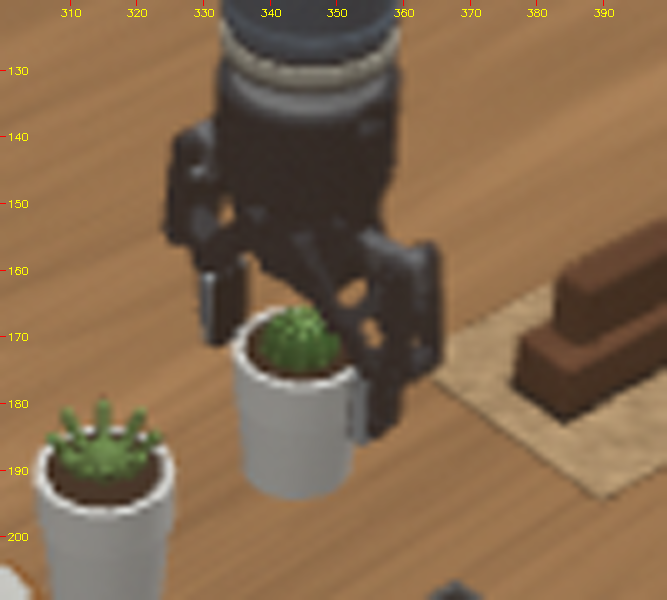

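apply_moves:
  motion:
    - [45, 0, 0, 0, 0]
    - [45, 0, 0, 0, 0]
    - [45, 0, 0, 0, 0]
    - [45, 0, 0, 0, 0]
    - [45, 0, 0, 0, 0]
  squeeze: 40

```text
t: 26.12
tcp_pos: [0.4348, 0.2157, 0.0346]
tool_rot: [-0.499, 0.5, -0.5, 0.501]
force: [-0.3, 0.9, 6.5]
finger_gap: 0.669
```

```bash
python3 - <<'E'
from h import *
go((.4336,.2163,.142),(.6377,.1,.142))
E
```

```text
t 26.12 tcp [0.4348 0.2157 0.0346] gap 0.669 F [-0.3  0.9  6.5] jaw(z) ang 0.0 q6 0.23
(0.4336, 0.2163, 0.142) -> [-0.022 -3.579 -0.033]
(0.6377, 0.1, 0.142) -> [ 3.855 -3.569  6.77 ]
```

apply_moves:
  motion:
    - [45, 0, -0.5, 0, 0]
    - [45, 0, -2, 0, 0]
    - [45, 0, -3.8, 0, 0]
    - [45, 0, -3.9, 0.5, 0]
    - [45, 1, -3.9, 2, 0]
    - [45, 2, -3.9, 3.8, 0]
    - [45, 3, -3.9, 5.5, 0]
    - [45, 3.86, -3.9, 6.77, 0]
    - [45, 3.86, -3.9, 6.77, 0]
    - [45, 3.86, -3.2, 6.77, 0]
    - [45, 3.86, -2.7, 6.77, 0]
    - [45, 3.86, -2.7, 6.77, 0]

```text
t: 27.62
tcp_pos: [0.6352, 0.1, 0.1121]
tool_rot: [0.501, -0.501, 0.498, -0.499]
force: [-0.4, 0.2, -2.2]
finger_gap: 0.668
```

```bash
python3 - <<'E'
from h import *
go((.6377,.1,.1046))
crop("scene","f2",320,120,440,240)
E
```

```text
t 27.62 tcp [0.6352 0.1    0.1121] gap 0.668 F [-0.4  0.2 -2.2] jaw(z) ang 0.0 q6 -0.02
(0.6377, 0.1, 0.1046) -> [0.001 0.249 0.084]
```

View pics/f2.png

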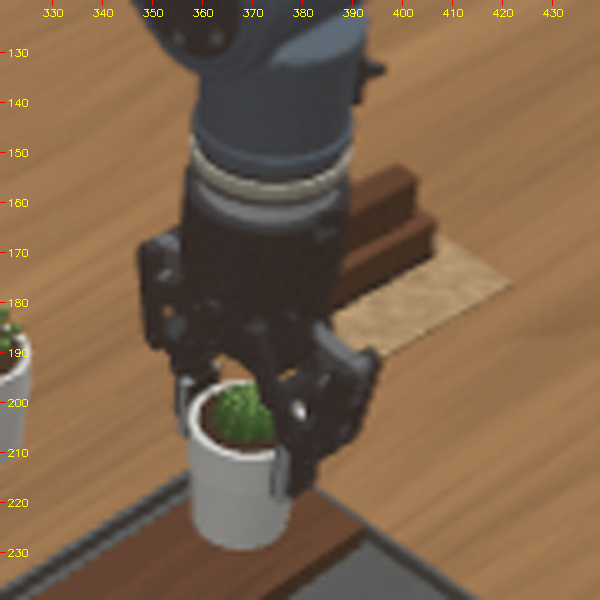

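apply_moves:
  motion:
    - [45, 0, 0.1, 0.08, 0]
    - [45, 0, 0.2, 0.08, 0]
    - [45, 0, 0.26, 0.08, 0]
    - [45, 0, 0.28, 0.08, 0]
    - [45, 0, 0.28, 0.08, 0]

```text
t: 28.3
tcp_pos: [0.6398, 0.0996, 0.106]
tool_rot: [-0.5, 0.5, -0.5, 0.5]
force: [0.8, 0.3, -2.6]
finger_gap: 0.663
```

```bash
python3 - <<'E'
from h import *
st()
E
```

```text
t 28.30 tcp [0.6398 0.0996 0.106 ] gap 0.663 F [ 0.8  0.3 -2.6] jaw(z) ang 0.0 q6 -0.02
```

apply_moves:
  motion:
    - [45, 0, 0.04, -0.05, 0]
    - [45, 0, 0.08, -0.05, 0]
    - [45, 0, 0.1, -0.05, 0]
    - [45, 0, 0.1, -0.05, 0]

```text
t: 28.8
tcp_pos: [0.6383, 0.0996, 0.1047]
tool_rot: [-0.5, 0.5, -0.5, 0.5]
force: [-2.7, 0.3, 7.9]
finger_gap: 0.67
```

```bash
python3 - <<'E'
from h import *
st()
E
```

```text
t 28.80 tcp [0.6383 0.0996 0.1047] gap 0.670 F [-2.7  0.3  7.9] jaw(z) ang 0.0 q6 -0.02
```

apply_moves:
  motion:
    - [85, 0, 0, 0, 0]
    - [85, 0, 0, 0, 0]
    - [85, 0, 0, 0, 0]
    - [85, 0, 0, 0, 0]
    - [85, 0, -1, 0, 0]
    - [85, 0, -2.5, 0, 0]
    - [85, 0, -3.3, 0, 0]
    - [85, 0.02, -3.3, -2, 0]
    - [85, 0.02, -3.3, -4, 0]
    - [85, 0.02, -3.3, -6, 0]
    - [85, 0.02, -2.8, -6.65, 0]
    - [85, 0.02, -2.8, -6.65, 0]

```text
t: 30.3
tcp_pos: [0.4366, 0.0991, 0.1866]
tool_rot: [0.501, -0.501, 0.499, -0.499]
force: [0.4, 0.3, 1.2]
finger_gap: 0.997
```

```bash
python3 - <<'E'
from h import *
go((.4389,.0992,.11),(.4389,.0992,.032))
crop("scene","f3",250,120,430,260)
E
```

```text
t 30.30 tcp [0.4366 0.0991 0.1866] gap 0.997 F [0.4 0.3 1.2] jaw(z) ang 0.0 q6 -0.03
(0.4389, 0.0992, 0.11) -> [-2.000e-03  2.552e+00  8.400e-02]
(0.4389, 0.0992, 0.032) -> [-2.000e-03  5.152e+00  9.100e-02]
```

View pics/f3.png

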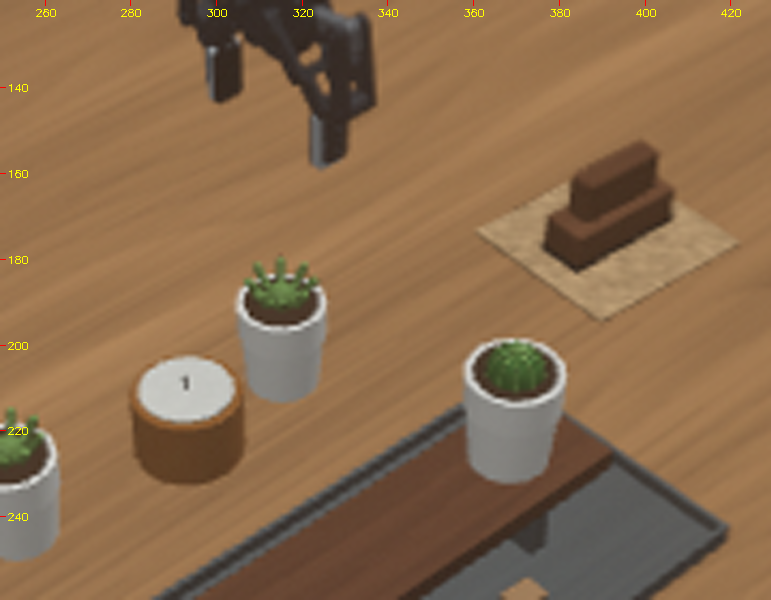

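apply_moves:
  motion:
    - [85, 0, 1.5, 0.07, 0]
    - [85, 0, 2.7, 0.07, 0]
    - [85, 0, 3.6, 0.07, 0]
    - [85, 0, 4.4, 0.07, 0]
    - [85, 0, 5.1, 0.07, 0]
    - [85, 0, 5.1, 0.07, 0]
    - [85, 0, 5.1, 0.07, 0]
    - [45, 0, 5.1, 0.07, 0]
    - [45, 0, 5.1, 0.07, 0]
    - [45, 0, 5.1, 0.07, 0]
    - [45, 0, 5.1, 0.07, 0]
    - [45, 0, 5.1, 0.07, 0]

```text
t: 31.85
tcp_pos: [0.4409, 0.099, 0.0349]
tool_rot: [-0.5, 0.5, -0.5, 0.5]
force: [-1.3, -0.2, 5.4]
finger_gap: 0.669
```

```bash
python3 - <<'E'
from h import *
go((.638,.02,.142))
E
```

```text
t 31.85 tcp [0.4409 0.099  0.0349] gap 0.669 F [-1.3 -0.2  5.4] jaw(z) ang 0.0 q6 -0.03
(0.638, 0.02, 0.142) -> [ 2.636 -3.565  6.572]
```

apply_moves:
  motion:
    - [45, 0, -0.5, 0, 0]
    - [45, 0, -2, 0, 0]
    - [45, 0, -3.8, 0, 0]
    - [45, 1.3, -3.9, 0.5, 0]
    - [45, 2.63, -3.9, 2, 0]
    - [45, 2.63, -3.9, 3.8, 0]
    - [45, 2.63, -3.9, 5.5, 0]
    - [45, 2.63, -3.9, 6.57, 0]
    - [45, 2.63, -3.9, 6.57, 0]
    - [45, 2.63, -3.2, 6.57, 0]
    - [45, 2.63, -2.7, 6.57, 0]
    - [45, 2.63, -2.6, 6.57, 0]

```text
t: 33.35
tcp_pos: [0.636, 0.0204, 0.1105]
tool_rot: [-0.501, 0.501, -0.499, 0.499]
force: [-0.1, -0.2, -1.4]
finger_gap: 0.664
```

```bash
python3 - <<'E'
from h import *
go((.638,.02,.1049))
E
```

```text
t 33.35 tcp [0.636  0.0204 0.1105] gap 0.664 F [-0.1 -0.2 -1.4] jaw(z) ang 0.0 q6 -0.14
(0.638, 0.02, 0.1049) -> [0.013 0.187 0.068]
```

apply_moves:
  motion:
    - [45, 0, 0.08, 0.03, 0]
    - [45, 0, 0.16, 0.03, 0]
    - [45, 0, 0.22, 0.03, 0]
    - [45, 0, 0.27, 0.03, 0]
    - [45, 0, 0.29, 0.03, 0]
    - [45, 0, 0.29, 0.03, 0]

```text
t: 34.1
tcp_pos: [0.6392, 0.0201, 0.105]
tool_rot: [0.5, -0.5, 0.5, -0.5]
force: [-1.9, -0.3, 6.4]
finger_gap: 0.668
```

```bash
python3 - <<'E'
from h import *
go((.4355,-.1173,.2))
crop("scene","f4",250,120,430,260)
E
```

```text
t 34.10 tcp [0.6392 0.0201 0.105 ] gap 0.668 F [-1.9 -0.3  6.4] jaw(z) ang 0.0 q6 -0.14
(0.4355, -0.1173, 0.2) -> [ 4.579 -3.173 -6.787]
```

View pics/f4.png

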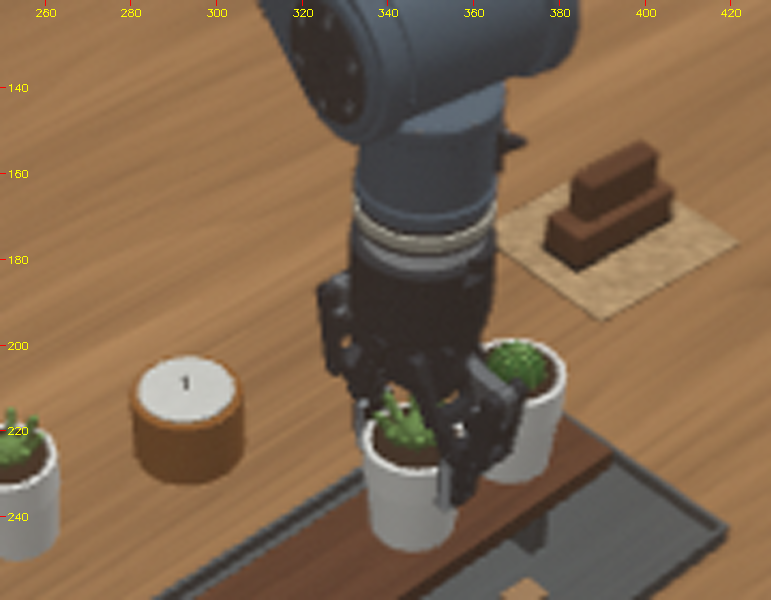

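Pot B stands on the board. Release, and over to pot C.

apply_moves:
  motion:
    - [85, 0, 0, 0, 0]
    - [85, 0, 0, 0, 0]
    - [85, 0, 0, 0, 0]
    - [85, 0, 0, 0, 0]
    - [85, 0, -1, 0, 0]
    - [85, 0, -2.5, 0, 0]
    - [85, 0, -3.3, 0, 0]
    - [85, 1.5, -3.3, -2, 0]
    - [85, 3, -3.3, -4, 0]
    - [85, 4.3, -3.3, -6, 0]
    - [85, 4.58, -2.9, -6.76, 0]
    - [85, 4.58, -2.9, -6.76, 0]

```text
t: 35.65
tcp_pos: [0.4315, -0.1175, 0.1894]
tool_rot: [-0.5, 0.503, -0.499, 0.498]
force: [0.8, -0.5, -0.1]
finger_gap: 0.996
```

```bash
python3 - <<'E'
from h import *
go((.4357,-.1173,.033))
E
```

```text
t 35.65 tcp [ 0.4315 -0.1175  0.1894] gap 0.996 F [ 0.8 -0.5 -0.1] jaw(z) ang -0.3 q6 -0.51
(0.4357, -0.1173, 0.033) -> [0.007 5.212 0.166]
```

apply_moves:
  motion:
    - [85, 0, 1.5, 0.09, 0]
    - [85, 0, 2.7, 0.09, 0]
    - [85, 0, 3.6, 0.09, 0]
    - [85, 0, 4.4, 0.09, 0]
    - [85, 0, 5.15, 0.09, 0]
    - [85, 0, 5.15, 0.09, 0]
    - [85, 0, 5.15, 0.09, 0]
    - [45, 0, 5.15, 0.09, 0]
    - [45, 0, 5.15, 0.09, 0]
    - [45, 0, 5.15, 0.09, 0]
    - [45, 0, 5.15, 0.09, 0]
    - [45, 0, 5.15, 0.09, 0]

```text
t: 37.15
tcp_pos: [0.4386, -0.1172, 0.0368]
tool_rot: [-0.5, 0.5, -0.5, 0.5]
force: [-1.4, -0.2, 5.4]
finger_gap: 0.666
```

```bash
python3 - <<'E'
from h import *
go((.638,-.06,.142))
E
```

```text
t 37.15 tcp [ 0.4386 -0.1172  0.0368] gap 0.666 F [-1.4 -0.2  5.4] jaw(z) ang 0.0 q6 -0.51
(0.638, -0.06, 0.142) -> [-1.903 -3.506  6.648]
```

apply_moves:
  motion:
    - [45, 0, -0.5, 0, 0]
    - [45, 0, -2, 0, 0]
    - [45, 0, -3.8, 0, 0]
    - [45, -0.5, -3.9, 1, 0]
    - [45, -1, -3.9, 2.5, 0]
    - [45, -1.5, -3.9, 4.2, 0]
    - [45, -1.9, -3.9, 5.8, 0]
    - [45, -1.9, -3.9, 6.64, 0]
    - [45, -1.9, -3.9, 6.64, 0]
    - [45, -1.9, -3.2, 6.64, 0]
    - [45, -1.9, -2.7, 6.64, 0]
    - [45, -1.9, -2.6, 6.64, 0]

```text
t: 38.65
tcp_pos: [0.636, -0.0601, 0.1123]
tool_rot: [-0.501, 0.501, -0.499, 0.499]
force: [-0.3, -0.1, -1.5]
finger_gap: 0.665
```

```bash
python3 - <<'E'
from h import *
go((.638,-.06,.1068))
E
```

```text
t 38.65 tcp [ 0.636  -0.0601  0.1123] gap 0.665 F [-0.3 -0.1 -1.5] jaw(z) ang -0.0 q6 -0.27
(0.638, -0.06, 0.1068) -> [-0.004  0.184  0.068]
```

apply_moves:
  motion:
    - [45, 0, 0.08, 0.03, 0]
    - [45, 0, 0.16, 0.03, 0]
    - [45, 0, 0.22, 0.03, 0]
    - [45, 0, 0.27, 0.03, 0]
    - [45, 0, 0.29, 0.03, 0]
    - [45, 0, 0.29, 0.03, 0]

```text
t: 39.4
tcp_pos: [0.6392, -0.0604, 0.1068]
tool_rot: [0.5, -0.5, 0.5, -0.5]
force: [-3.0, 0.7, 6.7]
finger_gap: 0.661
```

```bash
python3 - <<'E'
from h import *
go((.4313,-.2002,.2))
E
```

```text
t 39.40 tcp [ 0.6392 -0.0604  0.1068] gap 0.661 F [-3.   0.7  6.7] jaw(z) ang 0.0 q6 -0.27
(0.4313, -0.2002, 0.2) -> [ 4.661 -3.11  -6.927]
```

apply_moves:
  motion:
    - [85, 0, 0, 0, 0]
    - [85, 0, 0, 0, 0]
    - [85, 0, 0, 0, 0]
    - [85, 0, 0, 0, 0]
    - [85, 0, -1, 0, 0]
    - [85, 0, -2.5, 0, 0]
    - [85, 0, -3.3, 0, 0]
    - [85, 1.5, -3.3, -2, 0]
    - [85, 3, -3.3, -4, 0]
    - [85, 4.3, -3.3, -6, 0]
    - [85, 4.66, -2.9, -6.9, 0]
    - [85, 4.66, -2.9, -6.9, 0]

```text
t: 40.9
tcp_pos: [0.4279, -0.2006, 0.1913]
tool_rot: [-0.499, 0.503, -0.5, 0.498]
force: [0.8, 0.6, 0.3]
finger_gap: 0.992
```

```bash
python3 - <<'E'
from h import *
go((.4313,-.2002,.033))
crop("scene","f5",180,120,430,300)
E
```

```text
t 40.90 tcp [ 0.4279 -0.2006  0.1913] gap 0.992 F [0.8 0.6 0.3] jaw(z) ang -0.3 q6 -0.67
(0.4313, -0.2002, 0.033) -> [0.    5.276 0.133]
```

View pics/f5.png

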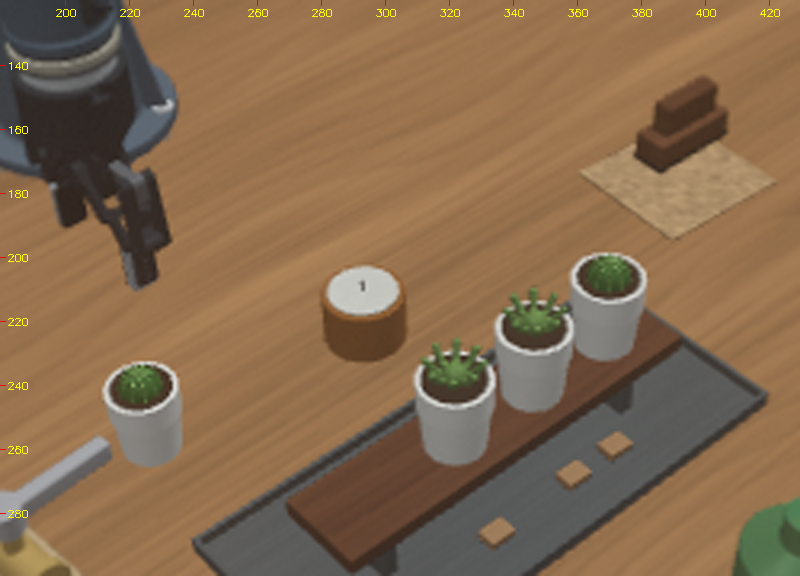

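```bash
python3 - <<'E'
from h import *
crop("top","g1",60,215,190,305);crop("scene","g2",355,130,430,200)
E
```

```text
(no output)
```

View pics/g1.png

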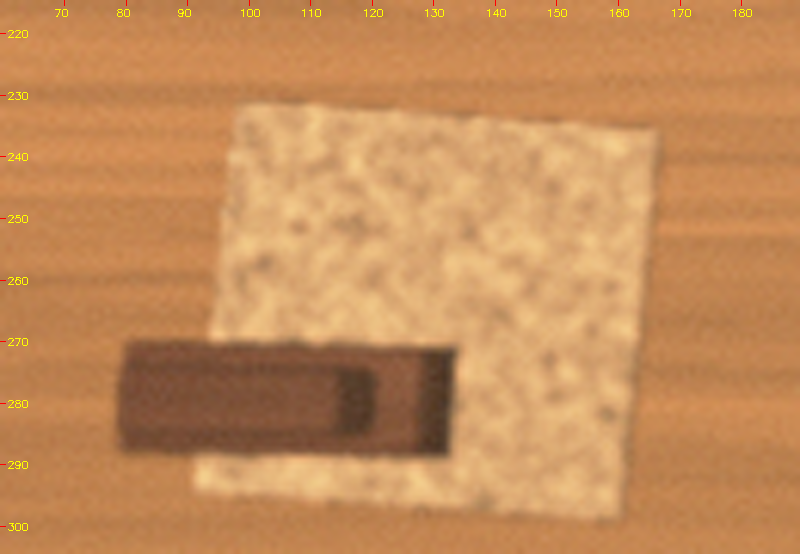

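View pics/g2.png

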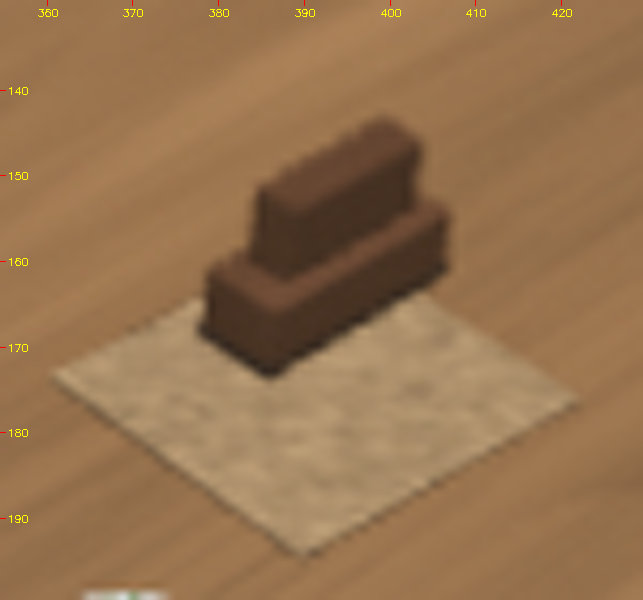

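```bash
python3 - <<'E'
from h import *
o=[("top",133,271.5,(.018,-.048,0)),("top",132.5,288,(-.018,-.048,0)),
("top",115,274.5,(.011,-.035,.064)),("top",114.5,285,(-.011,-.035,.064)),
("scene",386,173.5,(.018,-.048,0)),("scene",377.8,168,(-.018,-.048,0)),("scene",406.5,161,(.018,.048,0)),
("scene",385,151,(-.011,-.035,.064)),("scene",388,154,(.011,-.035,.064)),("scene",403.5,146.5,(.011,.035,.064)),("scene",399,143,(-.011,.035,.064))]
p=fitbox(o,[.45,.4,-.05],.004)
go((p[0],p[1],.19))
E
```

```text
fit [ 0.4547  0.4076 -0.0127] deg -0.7 res px [[0.2, -0.7], [-0.3, 0.6], [-0.1, -0.5], [-0.3, 0.6], [-0.2, 0.6], [-0.5, 0.8], [-0.0, 0.6], [-1.5, 0.2], [0.9, 0.3], [0.8, -1.1], [-0.0, -0.6]]
t 41.05 tcp [ 0.433  -0.2005  0.1924] gap 0.993 F [ 0.4 -0.5 -0.1] jaw(z) ang -0.0 q6 -0.67
(np.float64(0.4546599457678288), np.float64(0.40760632596483404), 0.19) -> [-20.272   0.065   0.715]
```

apply_moves:
  motion:
    - [60, -2, 0, 0.1, 0]
    - [60, -20.27, 0, 0.72, 0.07]
    - [60, -20.27, 0, 0.72, 0.07]
    - [60, -20.27, 0, 0.72, 0.07]
    - [60, -20.27, 0, 0.72, 0.07]
    - [60, -20.27, 0, 0.72, 0.07]
    - [60, -20.27, 0, 0.72, 0.07]
    - [60, -20.27, 0, 0.72, 0.07]
    - [60, -20.27, 0, 0.72, 0.07]
    - [60, -20.27, 0, 0.72, 0.07]
    - [60, -20.27, 0, 0.72, 0.07]
    - [60, -20.27, 0, 0.72, 0.07]

```text
t: 42.55
tcp_pos: [0.4527, 0.4089, 0.1917]
tool_rot: [0.498, -0.502, 0.502, -0.497]
force: [-0.1, -1.1, -0.4]
finger_gap: 0.702
```

```bash
python3 - <<'E'
from h import *
go((.4547,.4076,.12),(.4547,.4076,.043))
E
```

```text
t 42.55 tcp [0.4527 0.4089 0.1917] gap 0.702 F [-0.1 -1.1 -0.4] jaw(z) ang -0.5 q6 0.56
(0.4547, 0.4076, 0.12) -> [0.04  2.388 0.07 ]
(0.4547, 0.4076, 0.043) -> [0.038 4.955 0.071]
```

apply_moves:
  motion:
    - [60, 0.02, 1.5, 0.06, 0]
    - [60, 0.02, 2.6, 0.06, 0]
    - [60, 0.02, 3.5, 0.06, 0]
    - [60, 0.02, 4.3, 0.06, 0]
    - [60, 0.02, 4.95, 0.06, 0]
    - [60, 0.02, 4.95, 0.06, 0]
    - [15, 0.02, 4.95, 0.06, 0]
    - [15, 0.02, 4.95, 0.06, 0]
    - [15, 0.02, 4.95, 0.06, 0]
    - [15, 0.02, 4.95, 0.06, 0]
    - [15, 0.02, 4.95, 0.06, 0]
    - [15, 0.02, 4.95, 0.06, 0]
  squeeze: 60

```text
t: 44.05
tcp_pos: [0.4558, 0.4078, 0.0447]
tool_rot: [0.496, -0.503, 0.503, -0.498]
force: [-0.1, -0.4, 6.1]
finger_gap: 0.246
```

```bash
python3 - <<'E'
from h import *
go((.485,.369,.07))
crop("scene","g3",355,120,445,200)
E
```

```text
t 44.05 tcp [0.4558 0.4078 0.0447] gap 0.246 F [-0.1 -0.4  6.1] jaw(z) ang -0.7 q6 0.56
(0.485, 0.369, 0.07) -> [ 1.281 -0.844  0.99 ]
```

View pics/g3.png

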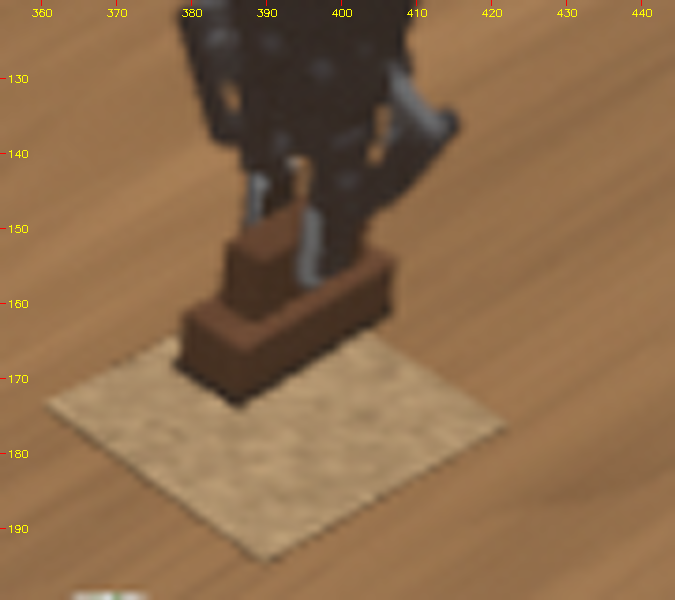

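Gripped squarely. Lift 30 mm, shift 39 mm / 29 mm, twist to match the mat, lower.

apply_moves:
  motion:
    - [15, 0, -0.5, 0, 0]
    - [15, 0, -1, 0, 0]
    - [15, 0.6, -1, 0.5, 0.2]
    - [15, 1.3, -1, 0.98, 0.25]
    - [15, 1.3, -1, 0.98, 0.25]
    - [15, 1.3, -0.5, 0.98, 0.25]
    - [15, 1.3, -0.2, 0.98, 0.25]
    - [15, 1.3, -0.2, 0.98, 0.25]

```text
t: 45.1
tcp_pos: [0.4827, 0.368, 0.048]
tool_rot: [-0.487, 0.514, -0.513, 0.485]
force: [0.4, -0.7, -2.5]
finger_gap: 0.247
```

```bash
python3 - <<'E'
from h import *
go((.485,.369,.0447))
E
```

```text
t 45.10 tcp [0.4827 0.368  0.048 ] gap 0.247 F [ 0.4 -0.7 -2.5] jaw(z) ang -3.1 q6 0.52
(0.485, 0.369, 0.0447) -> [-0.037  0.109  0.076]
```

apply_moves:
  motion:
    - [15, -0.02, 0.08, 0.04, 0]
    - [15, -0.02, 0.14, 0.04, 0]
    - [15, -0.02, 0.18, 0.04, 0]
    - [15, -0.02, 0.2, 0.04, 0]
    - [50, -0.02, 0.2, 0.04, 0]
    - [50, -0.02, 0.2, 0.04, 0]
    - [50, -0.02, 0.2, 0.04, 0]
    - [60, -0.02, -1, 0.04, 0]
    - [60, -0.02, -3, 0.04, 0]
    - [60, -0.02, -4.9, 0.04, 0]

```text
t: 46.35
tcp_pos: [0.4853, 0.3684, 0.1978]
tool_rot: [-0.486, 0.514, -0.514, 0.486]
force: [0.7, 1.5, -0.2]
finger_gap: 0.703
```

```bash
python3 - <<'E'
from h import *
go((.4313,-.2002,.2))
crop("scene","g4",355,130,430,200)
E
```

```text
t 46.35 tcp [0.4853 0.3684 0.1978] gap 0.703 F [ 0.7  1.5 -0.2] jaw(z) ang -3.2 q6 0.52
(0.4313, -0.2002, 0.2) -> [19.024 -0.066 -0.739]
```

View pics/g4.png

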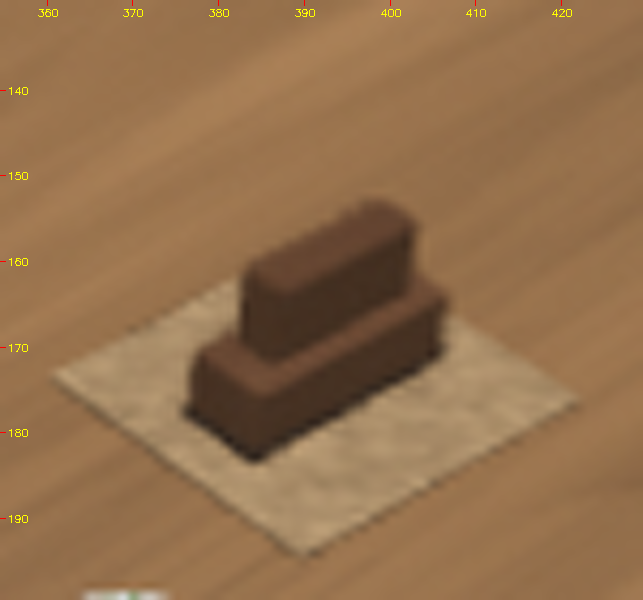

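apply_moves:
  motion:
    - [85, 2, 0, -0.1, -0.1]
    - [85, 19.02, 0, -0.74, -0.32]
    - [85, 19.02, 0, -0.74, -0.32]
    - [85, 19.02, 0, -0.74, -0.32]
    - [85, 19.02, 0, -0.74, -0.32]
    - [85, 19.02, 0, -0.74, -0.32]
    - [85, 19.02, 0, -0.74, -0.32]
    - [85, 19.02, 0, -0.74, -0.32]
    - [85, 19.02, 0, -0.74, -0.32]
    - [85, 19.02, 0, -0.74, -0.32]
    - [85, 19.02, 0, -0.74, -0.32]
    - [85, 19.02, 0, -0.74, -0.32]

```text
t: 47.9
tcp_pos: [0.4311, -0.1982, 0.1963]
tool_rot: [-0.5, 0.5, -0.499, 0.5]
force: [-0.4, 0.7, -0.2]
finger_gap: 0.993
```

```bash
python3 - <<'E'
from h import *
go((.4313,-.2002,.033))
E
```

```text
t 47.90 tcp [ 0.4311 -0.1982  0.1963] gap 0.993 F [-0.4  0.7 -0.2] jaw(z) ang 0.1 q6 -0.67
(0.4313, -0.2002, 0.033) -> [0.075 5.442 0.013]
```

apply_moves:
  motion:
    - [85, 0.02, 1.6, 0.01, 0]
    - [85, 0.02, 2.9, 0.01, 0]
    - [85, 0.02, 3.8, 0.01, 0]
    - [85, 0.02, 4.6, 0.01, 0]
    - [85, 0.02, 5.4, 0.01, 0]
    - [85, 0.02, 5.4, 0.01, 0]
    - [85, 0.02, 5.4, 0.01, 0]
    - [45, 0.02, 5.4, 0.01, 0]
    - [45, 0.02, 5.4, 0.01, 0]
    - [45, 0.02, 5.4, 0.01, 0]
    - [45, 0.02, 5.4, 0.01, 0]
    - [45, 0.02, 5.4, 0.01, 0]
  squeeze: 40

```text
t: 49.4
tcp_pos: [0.4319, -0.2006, 0.0357]
tool_rot: [0.5, -0.5, 0.5, -0.5]
force: [-0.7, -0.0, 6.2]
finger_gap: 0.667
```

```bash
python3 - <<'E'
from h import *
go((.6375,-.14,.142))
E
```

```text
t 49.40 tcp [ 0.4319 -0.2006  0.0357] gap 0.667 F [-0.7 -0.   6.2] jaw(z) ang -0.0 q6 -0.67
(0.6375, -0.14, 0.142) -> [-2.017 -3.538  6.856]
```

apply_moves:
  motion:
    - [45, 0, -0.5, 0, 0]
    - [45, 0, -2, 0, 0]
    - [45, 0, -3.8, 0, 0]
    - [45, -1, -3.9, 1, 0]
    - [45, -1.7, -3.9, 2.5, 0]
    - [45, -2.01, -3.9, 4.2, 0]
    - [45, -2.01, -3.9, 5.8, 0]
    - [45, -2.01, -3.9, 6.86, 0]
    - [45, -2.01, -3.9, 6.86, 0]
    - [45, -2.01, -3.2, 6.86, 0]
    - [45, -2.01, -2.7, 6.86, 0]
    - [45, -2.01, -2.6, 6.86, 0]

```text
t: 50.9
tcp_pos: [0.6357, -0.1398, 0.1113]
tool_rot: [-0.5, 0.501, -0.499, 0.499]
force: [-0.6, -0.7, -1.9]
finger_gap: 0.665
```

apply_moves:
  motion:
    - [45, 0, 0.08, 0.03, 0]
    - [45, 0, 0.16, 0.03, 0]
    - [45, 0, 0.22, 0.03, 0]
    - [45, 0, 0.27, 0.03, 0]
    - [45, 0, 0.29, 0.03, 0]
    - [45, 0, 0.29, 0.03, 0]

```text
t: 51.65
tcp_pos: [0.6387, -0.1403, 0.1058]
tool_rot: [0.5, -0.5, 0.5, -0.5]
force: [-1.4, 1.4, 6.7]
finger_gap: 0.666
```

```bash
python3 - <<'E'
from h import *
st()
crop("scene","h1",180,120,430,300)
E
```

```text
t 51.65 tcp [ 0.6387 -0.1403  0.1058] gap 0.666 F [-1.4  1.4  6.7] jaw(z) ang 0.0 q6 -0.39
```

View pics/h1.png

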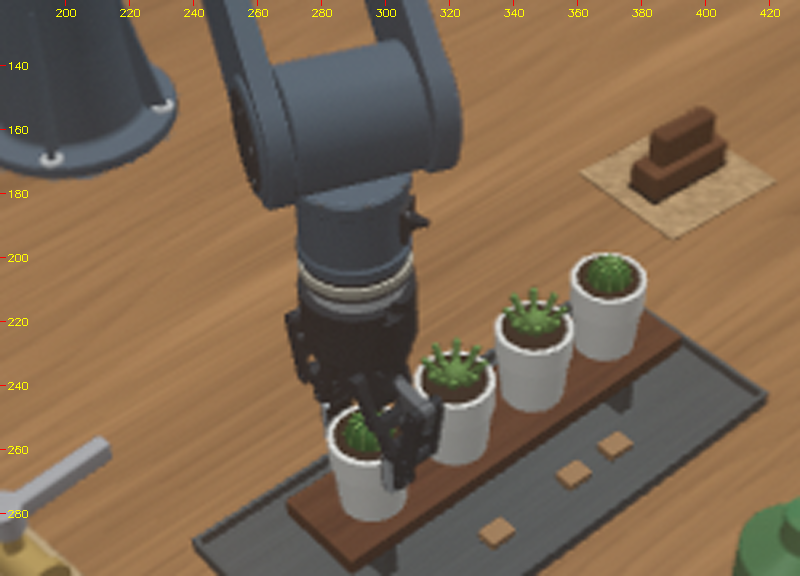

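Release, rise and look at everything.

apply_moves:
  motion:
    - [85, 0, 0, 0, 0]
    - [85, 0, 0, 0, 0]
    - [85, 0, 0, 0, 0]
    - [85, 0, 0, 0, 0]
    - [85, 0, -1, 0, 0]
    - [85, 0, -2.5, 0, 0]
    - [85, 0, -4, 0, 0]
    - [60, 3, -4, -3, 0]
    - [50, 4.9, -4, -4.9, 0]
    - [50, 4.9, -4, -4.9, 0]
    - [50, 4.9, -4, -4.9, 0]

```text
t: 53.08
tcp_pos: [0.4892, -0.2893, 0.2239]
tool_rot: [-0.499, 0.501, -0.501, 0.499]
force: [0.3, -0.1, -0.1]
finger_gap: 0.585
```

```bash
python3 - <<'E'
from h import *
st()
a=crop("scene","h2",180,120,430,300); b=crop("top","h3",80,120,540,320)
crop("top","h4",205,130,435,250,b); crop("top","h5",440,230,520,290,b)
E
```

```text
t 53.08 tcp [ 0.4892 -0.2893  0.2239] gap 0.585 F [ 0.3 -0.1 -0.1] jaw(z) ang -0.2 q6 -0.73
```

View pics/h2.png

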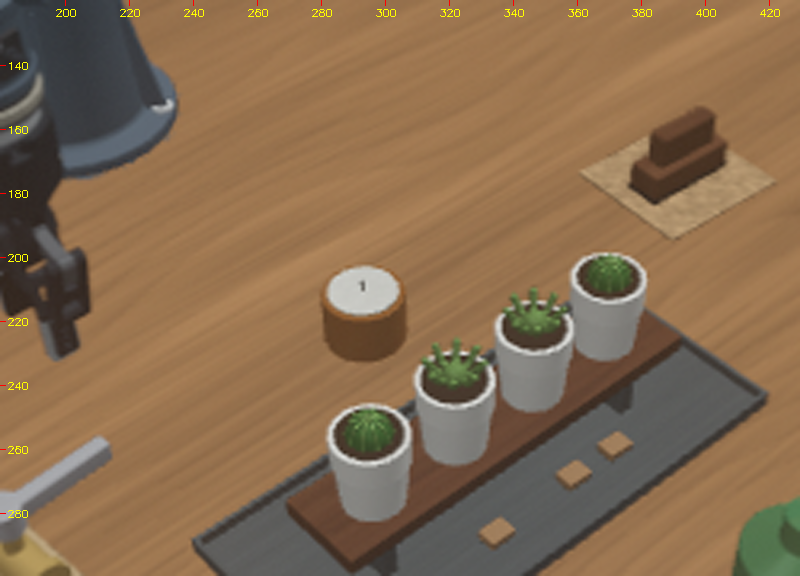

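View pics/h3.png

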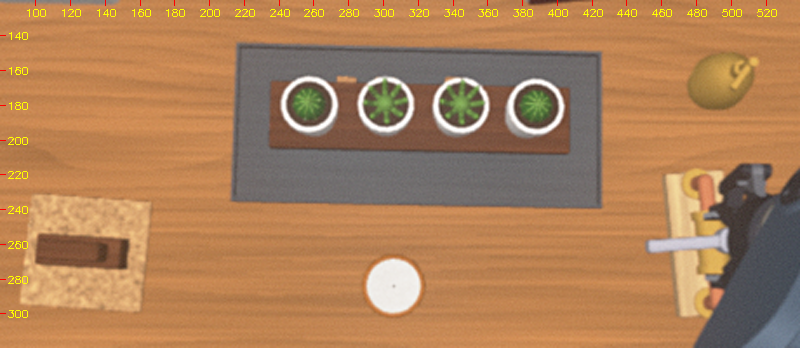

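View pics/h4.png

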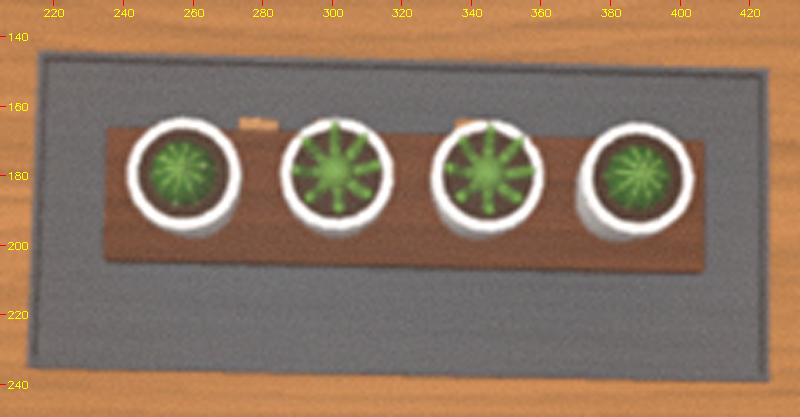

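```bash
python3 - <<'E'
from h import *
for u,v in((257.3,179.7),(301.4,179.7),(344.7,180.5),(387.7,181.1)): print(pix("top",u,v,.136)[:2].round(4))
go((.494,-.291,.13),(.494,-.291,.083))
E
```

```text
[0.638  0.0994]
[0.639  0.0189]
[ 0.6385 -0.0606]
[ 0.6384 -0.1399]
t 53.17 tcp [ 0.4904 -0.2886  0.2239] gap 0.588 F [ 0.  -0.1 -0.8] jaw(z) ang -0.2 q6 -0.72
(0.494, -0.291, 0.13) -> [0.08  3.129 0.118]
(0.494, -0.291, 0.083) -> [0.08  4.696 0.118]
```

View pics/h5.png

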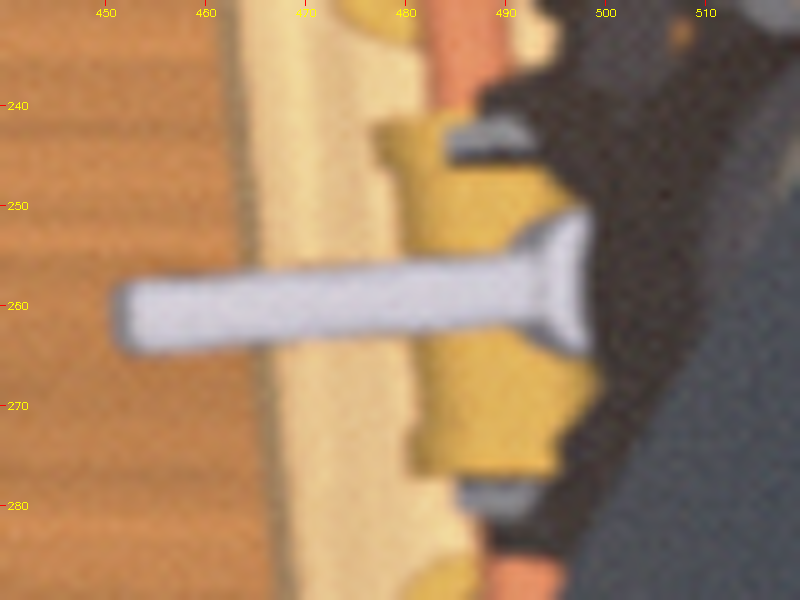

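apply_moves:
  motion:
    - [40, 0.08, 1, 0.12, -0.46]
    - [40, 0.08, 2, 0.12, -0.46]
    - [40, 0.08, 3.1, 0.12, -0.46]
    - [40, 0.08, 3.6, 0.12, -0.46]
    - [40, 0.08, 4.2, 0.12, -0.46]
    - [40, 0.08, 4.65, 0.12, -0.46]
    - [40, 0.08, 4.65, 0.12, -0.46]
    - [10, 0.08, 4.65, 0.12, -0.46]
    - [10, 0.08, 4.65, 0.12, -0.46]
    - [10, 0.08, 4.65, 0.12, -0.46]
    - [10, 0.08, 4.65, 0.12, -0.46]
  squeeze: 20

```text
t: 54.55
tcp_pos: [0.4952, -0.2899, 0.0851]
tool_rot: [-0.52, 0.479, -0.48, 0.52]
force: [-1.6, -0.1, 4.9]
finger_gap: 0.159
```

```bash
python3 - <<'E'
from h import *
s,Rm=st()
H=np.array([.500,-.356]); p=s["tcp_pos"][:2]; r=p-H; print(np.linalg.norm(r),np.degrees(np.arctan2(r[1],r[0])))
for k in range(1,12):
    a=-np.radians(9*k if k<11 else 96); M=np.array([[np.cos(a),-np.sin(a)],[np.sin(a),np.cos(a)]]); q=H+M@r
    d=Rm.T@np.array([*(q-p),0])/.03; print(k,d.round(2),.9*k)
crop("scene","i1",140,240,260,340)
E
```

```text
t 54.55 tcp [ 0.4952 -0.2899  0.0851] gap 0.159 F [-1.6 -0.1  4.9] jaw(z) ang 4.6 q6 -0.80
0.06630381984312649 94.11344038758502
1 [0.03 0.   0.35] 0.9
2 [0.11 0.   0.68] 1.8
3 [0.25 0.   1.  ] 2.7
4 [0.43 0.   1.3 ] 3.6
5 [0.66 0.   1.56] 4.5
6 [0.93 0.   1.78] 5.4
7 [1.22 0.   1.96] 6.3
8 [1.54 0.   2.09] 7.2
9 [1.88 0.   2.17] 8.1
10 [2.23 0.   2.19] 9.0
11 [2.46 0.   2.18] 9.9
```

View pics/i1.png

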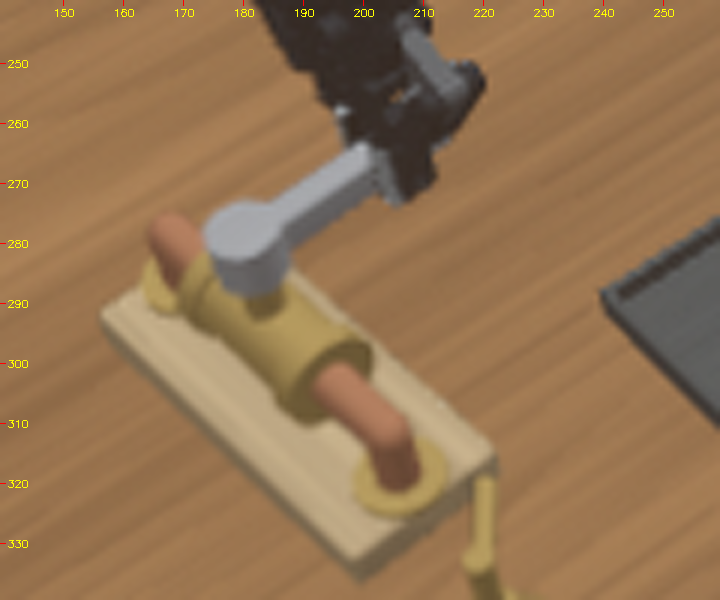

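apply_moves:
  motion:
    - [10, 0.03, 0, 0.35, 0.9]
    - [10, 0.11, 0, 0.68, 1.8]
    - [10, 0.25, 0, 1.0, 2.7]
    - [10, 0.43, 0, 1.3, 3.6]
    - [10, 0.66, 0, 1.56, 4.5]
    - [10, 0.93, 0, 1.78, 5.4]
    - [10, 1.22, 0, 1.96, 6.3]
    - [10, 1.54, 0, 2.09, 7.2]
    - [10, 1.88, 0, 2.17, 8.1]
    - [10, 2.23, 0, 2.19, 9.0]
    - [10, 2.42, 0, 2.18, 9.4]
    - [10, 2.42, 0, 2.18, 9.4]

```text
t: 56.1
tcp_pos: [0.5636, -0.3494, 0.0848]
tool_rot: [-0.008, 0.712, -0.702, 0.002]
force: [-4.0, 15.1, 13.6]
finger_gap: 0.159
```

```bash
python3 - <<'E'
from h import *
s,Rm=st(); r=s["tcp_pos"][:2]-[.5,-.356]; print(np.degrees(np.arctan2(r[1],r[0])))
E
```

```text
t 56.10 tcp [ 0.5636 -0.3494  0.0848] gap 0.159 F [-4.  15.1 13.6] jaw(z) ang -89.2 q6 0.83
5.938005923658325
```

apply_moves:
  motion:
    - [40, 0, 0, 0, 0]
    - [40, 0, 0, 0, 0]
    - [40, 0, 0, -0.1, -0.3]
    - [40, 0, 0, -0.1, -0.3]
    - [40, 0, -2, -0.1, -0.3]
    - [40, 0, -4, -0.1, -0.3]
    - [40, -1.5, -5.5, -1.5, -0.3]
    - [40, -4, -5.5, -3.5, -0.3]
    - [40, -4, -5.5, -3.5, -0.3]
    - [40, -4, -5.5, -3.5, -0.3]

```text
t: 57.35
tcp_pos: [0.6875, -0.248, 0.2493]
tool_rot: [0.023, -0.707, 0.707, -0.024]
force: [-0.3, -0.6, -0.3]
finger_gap: 0.468
```

```bash
python3 - <<'E'
from h import *
st()
b=crop("top","j1",80,120,540,320); crop("top","j2",450,200,530,310,b); a=crop("scene","j3",140,120,440,345)
E
```

```text
t 57.35 tcp [ 0.6875 -0.248   0.2493] gap 0.468 F [-0.3 -0.6 -0.3] jaw(z) ang -86.2 q6 1.01
```

View pics/j1.png

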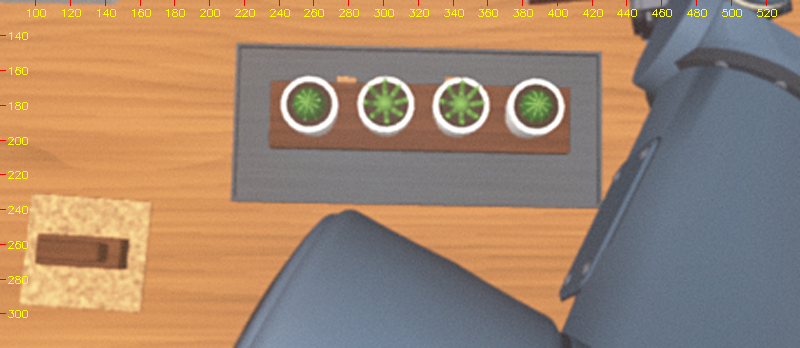

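View pics/j2.png

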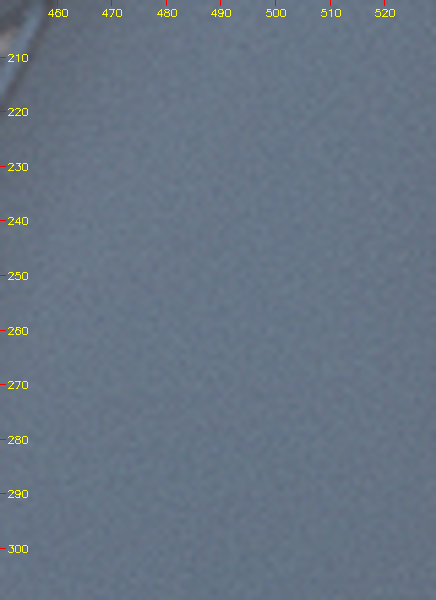

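View pics/j3.png

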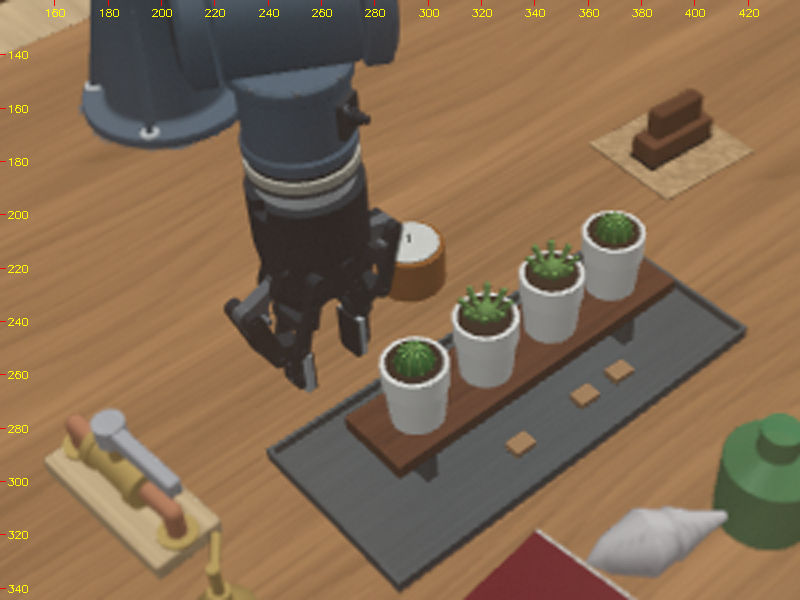

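```bash
python3 - <<'E'
from h import *
go((.65,-.2,.33),(.42,.1,.33))
E
```

```text
t 57.45 tcp [ 0.6848 -0.2506  0.2487] gap 0.468 F [ 0.7 -0.3 -0.6] jaw(z) ang -86.4 q6 1.00
(0.65, -0.2, 0.33) -> [ 1.053 -2.71  -1.755]
(0.42, 0.1, 0.33) -> [  8.073  -2.706 -12.219]
```

apply_moves:
  motion:
    - [40, 0, -1.5, 0, 0]
    - [40, 1, -2.7, -1.7, 0]
    - [40, 8, -2.7, -12.2, -2]
    - [40, 8, -2.7, -12.2, -2]
    - [40, 8, -2.7, -12.2, -2]
    - [40, 8, -2.7, -12.2, -2]
    - [40, 8, -2.7, -12.2, -2]
    - [40, 8, -2.7, -12.2, -2]
    - [40, 8, -2.7, -12.2, -2]
    - [40, 8, -2.7, -12.2, -2]
    - [40, 8, -2.7, -12.2, -2]

```text
t: 58.82
tcp_pos: [0.4237, 0.0983, 0.3304]
tool_rot: [0.144, -0.692, 0.693, -0.144]
force: [-0.0, -0.2, -0.2]
finger_gap: 0.465
```

```bash
python3 - <<'E'
from h import *
st()
b=crop("top","k1",80,120,540,320); crop("top","k2",450,200,530,310,b); a=crop("scene","k3",140,120,440,345)
E
```

```text
t 58.83 tcp [0.4237 0.0983 0.3304] gap 0.465 F [-0.  -0.2 -0.2] jaw(z) ang -66.5 q6 1.13
```

View pics/k1.png

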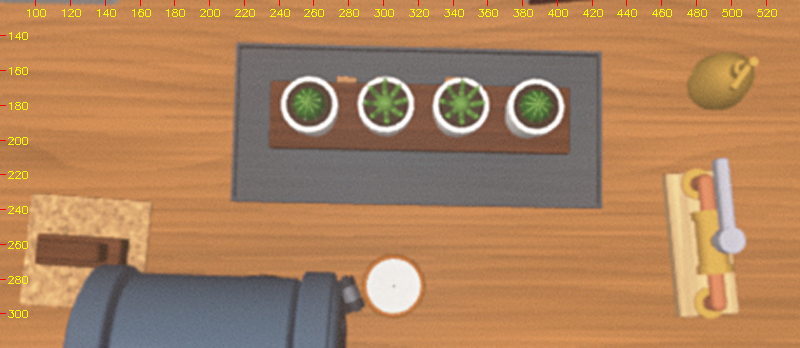

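View pics/k2.png

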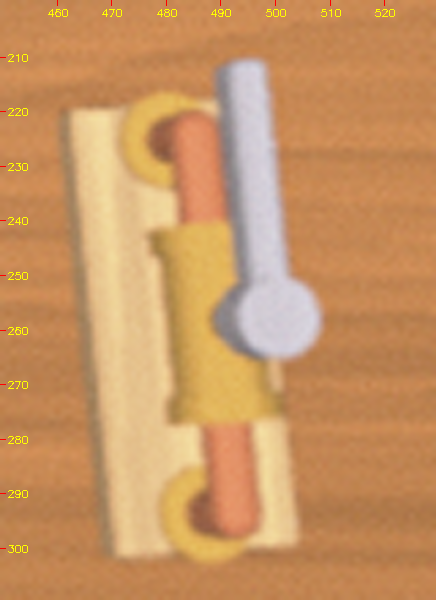

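View pics/k3.png

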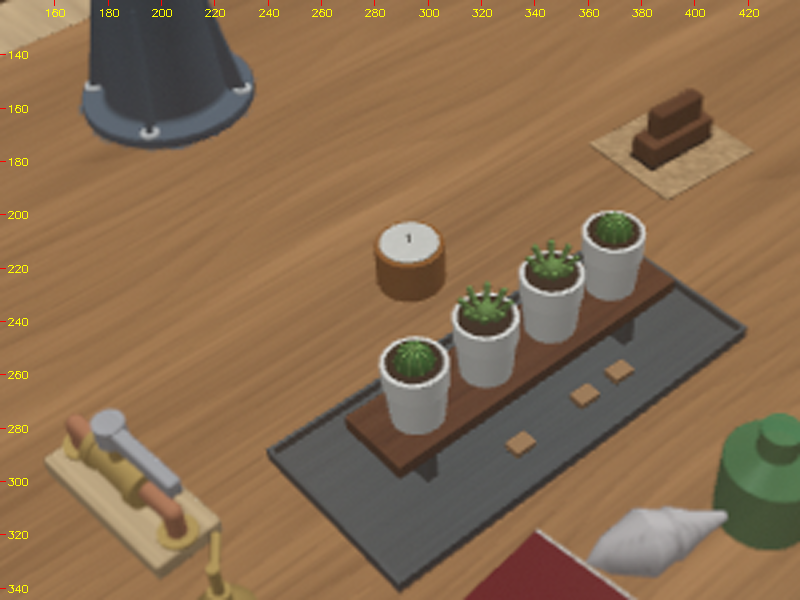

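```bash
python3 - <<'E'
from h import *
k=600/110
def ang(c1,c2,z,x0=450,y0=200,k=k):
    p,q=[pix("top",c[0]/k+x0-.5,c[1]/k+y0-.5,z)[:2] for c in(c1,c2)]; d=q-p; return np.degrees(np.arctan2(d[1],d[0]))
print("now L,R",ang((240,285),(217,75),.108),ang((288,270),(265,65),.108))
print("start L,R",ang((237,280),(207,75),.108),ang((285,270),(252,65),.108))
print("plate",ang((108,550),(66,115),.015),"pipe",ang((209,500),(184,220),.05), ang((232,480),(222,160),.05))
print("shut",ang((520,250),(130,282),.108,440,230,10),ang((480,325),(140,352),.108,440,230,10))
im=manip.snapshot("top")
crop("top","l1",475,205,515,265,im)
E
```

```text
now L,R 4.792289407152118 4.8518142927036685
start L,R 6.901811184760467 7.640408315416185
plate 4.317053144181323 pipe 3.674949628869152 0.27108852624000757
shut 95.12837543346711 94.95807914036033
```

View pics/l1.png

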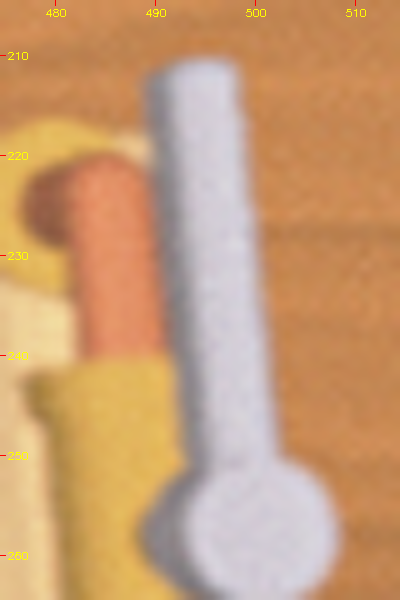

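```bash
python3 - <<'E'
from station import manip
print(manip.sense()["t"]); print(manip.sign_off())
E
```

```text
58.975
the job is handed in; nothing more can be done
None
```

The job is done in the order asked and handed in at about 59 s, with the gripper clear of everything.

- **Stopcock:** I shut it against its stop, and after the pots were in place turned it back open against the other stop. The pictures put the lever at about 95.0° shut and 4.8° open, a swing of about 90°, and the open lever is within about 1° of the pipe. No wrist reading I took went over about 22 N.
- **Chips:** I pushed all three off the board in two strokes. They lie in the drip tray.
- **Scraper:** I put it back on the mat, within about 2 mm of the middle. It was knocked about 5 cm aside while I moved the pots, so I put it back before placing the last one. I checked this second placing only by eye: it looks the same as the first.
- **Pots:** All four stand upright on the board. Their centres measured within about 1–2 mm of the board's middle line, so each foot has over 10 mm of wood on either side.
- **Candle holder and mister:** I never touched them. They look unmoved in the last pictures.

No check failed. The one disagreement was in the pipe's direction: its edges read 0.3° and 3.7°, against 4.3° for its base plate. I went by the plate and the lever's stops.

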